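# Lock the press-stop screw on a circuit-board fixture

### The arm

A 6-joint arm with a two-finger parallel gripper is mounted at the origin on the work surface. World frame = base frame: x ahead of the robot, y to its left, z up, the work surface at z = 0. Lengths are in mm, angles in rad, forces in N, time in s.
With the tool pointing down it reaches from about 250 to 775 mm from the base axis. Payload 8.9 kg.
Tool frame: the origin (TCP) lies midway between the tips of the shut fingers; the grasp point (between the pads) lies 19 mm behind it (manip.grasp_offset is the distance from the TCP to the grasp point, in mm); x points along the fingers, y is the direction in which the jaws open and shut, and the axes are right-handed (so a half turn about x gives the same grasp; the last joint's range is limited). The gripper opens to 85 mm and grips with 20 to 120 N. Pads are 22 mm wide; open, the fingers measure 114 mm over their backs; the gripper's body (76 mm by 85 mm) begins 54 mm behind the grasp point. The pads swing forward as they close: fully open they stand 13 mm farther back than shut.
Start: joints at [1.184, 0.291, -0.153, 1.127, 0, 1.431], TCP at [128.762, 508.964, 199.305] pointing down, gripper open.
Joint ranges: [-2.52, 2.52], [-0.91, 1.74], [-1.3, 1.37], [-1.96, 2.02], [-1.52, 1.47], [-3.14, 3.14]. Speed limits (rad/s): [2.22, 2.22, 2.79, 3.14, 3.14, 3.14].

### API

Orientations are given as a 3x3 rotation matrix whose columns are the frame's x, y, z axes.
In Python, from bench import manip gives the robot as it stands.
- The arm moves only by the shell command python3 -m inch 'ROWS' [FORCE]. ROWS is JSON, a list of rows, each a list of 7 numbers: the closure, from -1 (fully open) to 1 (shut), so that 0 is half open, then the shift along the tool's x, y, z in cm, then the turn, a rotation vector about the tool's x, y, z in degrees. A call has 1 to 20 rows; each row shifts and turns the commanded pose from where the row before left it, along the tool's axes as they then stand; what a row does not reach is not made up. A row lasts 1/12 s, in which the tool goes at most 41.7 mm and 7.16 degrees, less where a joint would pass 70% of its speed; a pose out of reach is approached as far as the arm can. A call with a gripper value outside its range is refused whole. The fingers move at their own pace and stop on an object; FORCE is the grip in N (left out, the last holds). Time passes only in rows, so rows that do not move let the fingers close. It gives the time, the measured TCP pose, the force and the opening at its end, in the units of the state.
- manip.get_state(): the state, without advancing time (a new reading comes with each control period).
- manip.read_camera(name): name is "side" or "top" or "wrist"; returns (picture, depth): 384x512x3 uint8, red, green, blue; 384x512 float32, mm along the optical axis (not along the pixel's ray), 0 where there is no reading.
- manip.calibration(name): a dict with "intrinsics" (3x3 intrinsics, pixels), "xyz" and "rotation" of the camera in the world. Camera axes: x right, y down, z forward; pixel columns grow to the right and rows downward; lengths in mm; the calibration is good to about 2 mm. The wrist camera is an equidistant fisheye: a pixel r from the principal point sees the ray r / f radians off the axis. A picture is of the moment at which its call begins: read the wrist's pose just before it. calibration takes no time and is no camera call; for the wrist camera it gives the pose at the moment of the call.
- manip.job_done(): hands the job in, once; it reports no verdict.
The state is a dict: "t": time; "qpos": joint angles; "qd": joint speeds; "joint_torque": joint torques, N m; "tcp_pos": TCP position; "eef_rot": TCP orientation; "force": force on the tool from outside, world axes, zero at the start; "ft_torque": the same for the moment, N m; "width": finger opening in mm.
Only numpy, scipy, OpenCV 4.12 (cv2) and the standard library are available. Lean on these libraries where they do the work, as an engineer would, in place of code of your own. Each camera call takes 0.05 s, during which the arm holds its last target.

### The job

Lift the blue guard plate straight up off its two dowels, keeping it level, and lay it flat in the middle of the pink pad. Then set the orange-handled spanner on the deck, its head between dowels and nut and its shank between the two dowels, slide it fully onto the lower nut and let go, so that it holds that nut still while you push the jam nut's lever clockwise (seen from above) until it lies over the yellow line on the deck. The lower nut must keep its setting; leave the spanner on it and leave the bottle, the board and the reel alone.

Things in the scene. Friction and masses are not known exactly. Their poses are not given: they have to be found in the camera images.
- fixture: Fixed aluminium deck 235 x 165 x 20 mm with an upright stop screw carrying the lower nut and, on it, the jam nut. Origin: on the screw's axis, at bench level; z up. The deck reaches from x = -165 to +70 mm, y = -70 to +95 mm; its top is at z = 20 mm. The screw's rubber top is 30 mm wide, 78 mm above the bench.
- stop_dowel (a point): Top centre of the fixed brass dowel at fixture (x, y) = (-105, +18) mm: 10 mm wide, 24 mm above the deck. With the spanner square on the lower nut, its shank passes between the two dowels, and this one stops it turning clockwise (from above) after 1 to 9 mm. The spanner's head does not pass between the dowels.
- other_dowel (a point): Top centre of the other fixed brass dowel, at fixture (-105, -47) mm, same size.
- sensor_top (a point): Top centre of a fixed grey sensor box on the deck, 40 (x) x 34 (y) mm, 40 mm above the deck, at fixture (45, -45) mm.
- witness_end (a point): Point on the deck's top on the direction of the yellow line, 80 mm from the screw's axis: the lever's end must come to stand over it. The line, 50 mm long, points straight out from the screw at 40 degrees from the fixture's +x towards +y.
- lower_nut_center (a point): Centre of the lower hexagon nut (bright steel) on the screw's axis, 7 mm above the deck: 36 mm across flats, 14 mm high, standing on the deck. Axes turn with it: x through a corner, y square to a flat, z up; at the start x is within 0.04 rad of the fixture's x. It turns easily (0.06 N m).
- lower_nut_mark (a point): Red paint mark on a flat of the lower nut, 20 mm from the screw's axis on the nut's -y side; it shows whether the nut has turned.
- jam_nut_center (a point): Centre of the dark jam nut, 36 mm across flats, from 14.5 to 28.5 mm above the deck, snug on the lower nut, with its lever. It turns only about the screw, against a steady friction of 0.35 N m on the lower nut, which it drags along unless that is held. It stays where it is left. Axes as lever_tip.
- lever_tip (a point): End of the jam nut's lever: red upright knob 16 mm wide, 14 mm high, 80 mm from the screw's axis, 24.5 mm above the deck. The lever is a bar 12 x 12 mm, its underside 18.5 mm above the deck, straight out from the axis along this point's x; z up. At the start it points 95 to 120 degrees from the fixture's +x towards +y.
- plate_handle (a point): Guard plate's handle: black upright bar 14 (x) x 36 (y) mm, 34 mm high, amid the loose blue plate, 60 (x) x 100 (y) x 10 mm, 0.3 kg. The point is 28 mm above the plate's underside; z up. Two 11 mm holes at y = +-32.5 mm fit over the dowels. It lies on the deck and bars the spanner's way; it must rise 24 mm to leave the dowels.
- pad: Fixed pink foam pad 190 (x) x 140 (y) x 6 mm on the bench; origin at the centre of its underside, z up.
- spanner_grip (a point): Centre of the loose spanner's orange handle: 64 mm long (x), 18 mm wide (y), 30 mm high (z), standing on the spanner's flat underside, 15 mm above it. The point's +x points to the jaw. Between them a steel shank 16 mm wide and 8 mm thick. Whole spanner 0.28 kg, about 202 mm long, lying flat.
- spanner_jaw (a point): Centre of the spanner's open jaw, 150 mm from the handle's centre along +x, 4 mm above the underside. The jaw is 38 mm wide, open to +x, 8 mm thick; the head is 62 mm wide and reaches 20 mm past this point; the jaw's floor lies 24 mm, the head's back 38 mm behind it. Fully on the nut this point lies on the screw's axis (3 mm of play beyond).
- bottle_mid (a point): Bystander: white bottle 38 mm wide, 85 mm high; the point is half-way up.
- board_mid (a point): Bystander: loose green circuit board 85 x 65 mm, up to 12 mm high with its parts.
- reel_mid (a point): Bystander: blue component reel lying flat, 90 mm wide, 15 mm high.
There are look-alikes about, which are no part of the job. Of the things shaped like the part that bears plate_handle, the blue one is meant.

How it is judged:
By the outcome, as a careful person would: the job done as asked, in the order asked, and still so for the second after the job is handed in, with the robot touching nothing.
It also fails if it takes over 66 s, if anything falls off the work surface, if the arm or the gripper's body presses on something with over 40 N, if the wrist force passes 120 N, or if a joint passes its speed limit or range.

## Working session

There is one attempt and no reset: what is moved stays moved. The work goes in short steps, Python scripts to look and compute and a shell command to move; the robot and the scene stay as the last step left them, time stands still between calls to the robot, and variables do not carry over. Pictures are saved under pics/ and viewed, and the job is handed in when it is done.

```bash
ls; mkdir -p pics; python3 - <<'E'
from bench import manip
import cv2,numpy as np
s=manip.get_state();print(s)
for n in ["side","top","wrist"]:
    c=manip.calibration(n);print(n,c)
    p,d=manip.read_camera(n)
    np.savez(f'pics/{n}0.npz',p=p,d=d,K=c['intrinsics'],xyz=c['xyz'],R=c['rotation'])
    cv2.imwrite(f'pics/{n}0.png',p[:,:,::-1])
E
```

```text
pics
{'t': 0.0, 'qpos': array([ 1.18371134e+00,  2.91264044e-01, -1.54107658e-01,  1.12669637e+00,
       -3.54676230e-05,  1.43149963e+00]), 'qd': array([ 7.06423229e-04,  8.22448011e-05,  5.50603993e-04,  8.52371423e-04,
       -3.56508884e-04,  1.13284540e-03]), 'joint_torque': array([ 2.50837882e-03, -5.37146187e+01,  3.31363750e+01,  1.62320078e-02,
       -8.95309853e-06, -3.30296575e-05]), 'tcp_pos': array([128.59022787, 508.52552152, 198.74772969]), 'eef_rot': array([[-4.47227624e-04,  2.45260096e-01,  9.69457212e-01],
       [-1.19103970e-03,  9.69456490e-01, -2.45260463e-01],
       [-9.99999191e-01, -1.26434928e-03, -1.41453211e-04]]), 'force': array([-0.40010525, -0.08674784,  0.55160788]), 'ft_torque': array([ 0.03767813,  0.00784914, -0.00190377]), 'width': 85.16196281819082}
side {'intrinsics': array([[381.696593  ,   0.        , 256.38179172],
       [  0.        , 381.696593  , 197.74713146],
       [  0.        ,   0.        ,   1.        ]]), 'xyz': array([ 337.14906549, -511.80648251,  696.91657522]), 'rotation': array([[ 0.90586435, -0.30649372,  0.29235491],
   
[... 215 characters left out ...]

       [  0.        ,   0.        ,   1.        ]]), 'xyz': array([ 504.44084197,   17.14804539, 1102.68262883]), 'rotation': array([[-4.34405921e-03, -9.95287830e-01,  9.68672528e-02],
       [-9.99989698e-01,  4.45116278e-03,  8.89605927e-04],
       [-1.31658586e-03, -9.68623904e-02, -9.95296912e-01]])}
wrist {'intrinsics': array([[297.31863964,   0.        , 256.76819873],
       [  0.        , 297.31863964, 194.08533783],
       [  0.        ,   0.        ,   1.        ]]), 'xyz': array([ 49.23189663, 528.21907245, 374.33638257]), 'rotation': array([[ 0.24545691,  0.91969071,  0.30646354],
       [ 0.96940652, -0.23241842, -0.07894728],
       [-0.00137931,  0.31646591, -0.94860288]])}
```

View pics/top0.png

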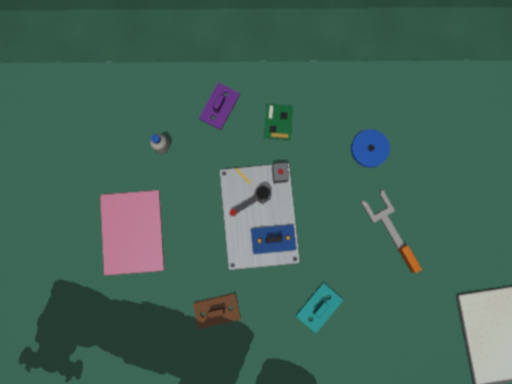

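View pics/side0.png

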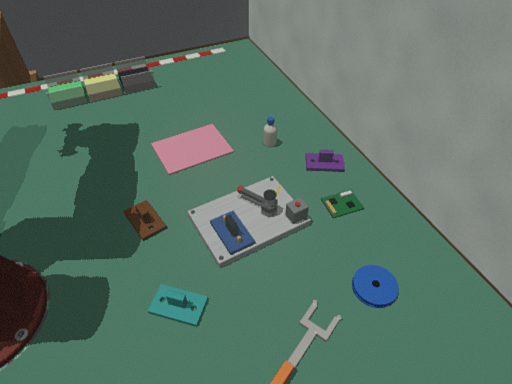

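View pics/wrist0.png

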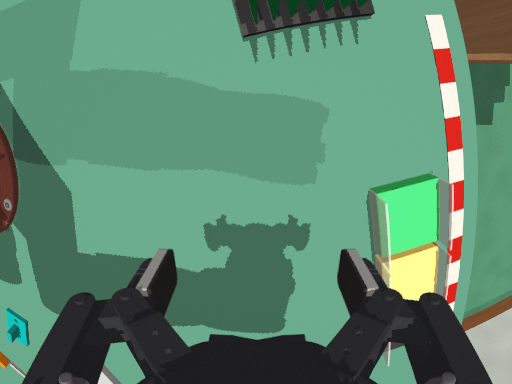

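```bash
cat > h.py <<'E'
import cv2,numpy as np
def load(f):
    z=np.load(f);return z['p'],z['d'],z['K'],z['xyz'],z['R']
def ray(K,R,u,v,fish=False):
    a=np.array([(u-K[0,2])/K[0,0],(v-K[1,2])/K[1,1]])
    if fish:
        r=np.hypot(*a); s=np.sin(r)/r if r>1e-9 else 1; c=np.array([a[0]*s,a[1]*s,np.cos(r)])
    else: c=np.array([a[0],a[1],1.])
    return R@c
def plane(K,xyz,R,u,v,z,fish=False):
    d=ray(K,R,u,v,fish);return xyz+d*(z-xyz[2])/d[2]
def proj(K,xyz,R,P,fish=False):
    c=R.T@(np.asarray(P,float)-xyz)
    if fish:
        r=np.hypot(c[0],c[1]);th=np.arctan2(r,c[2]);c=np.array([c[0]/r*th,c[1]/r*th,1.])
    else: c=c/c[2]
    return K[0,0]*c[0]+K[0,2],K[1,1]*c[1]+K[1,2]
def mask(p,lo,hi,ms=1):
    hsv=cv2.cvtColor(p,cv2.COLOR_RGB2HSV);return cv2.inRange(hsv,np.array(lo),np.array(hi))
def blobs(m,mina=8):
    n,l,s,c=cv2.connectedComponentsWithStats(m);return [(c[i].round(1).tolist(),int(s[i,4]),s[i,:4].tolist(),l==i) for i in range(1,n) if s[i,4]>=mina]
E
python3 - <<'E'
from h import *
p,d,K,x,R=load('pics/top0.npz')
c=p[150:285,200:440,::-1]
cv2.imwrite('pics/crop_top.png',cv2.resize(c,None,fx=3.3,fy=3.3,interpolation=cv2.INTER_CUBIC))
p2,*_=load('pics/side0.npz')
cv2.imwrite('pics/crop_side.png',cv2.resize(p2[170:270,180:320,::-1],None,fx=5.5,fy=5.5,interpolation=cv2.INTER_CUBIC))
for n,(u,v) in dict(plate=(292,240),handle=(273,239),deck=(240,230),screw=(263,192),bench=(310,200),pad=(132,230),cyan=(305,306)).items():
    z=d[v,u];P=x+R@np.array([(u-K[0,2])/K[0,0],(v-K[1,2])/K[1,1],1])*z;print(n,P.round(1))
E
```

```text
plate [509.2 -74.6  31. ]
handle [511.4 -29.6  62.4]
deck [532.9  45.   21.4]
screw [615.4  -7.7  76.3]
bench [ 603.9 -121.2    1.1]
pad [534.3 299.4   7.4]
cyan [ 357.3 -104.5    9.4]
```

View pics/crop_top.png

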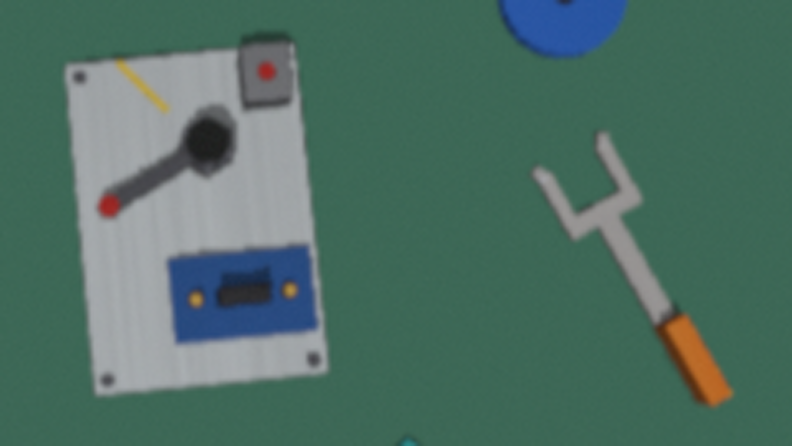

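View pics/crop_side.png

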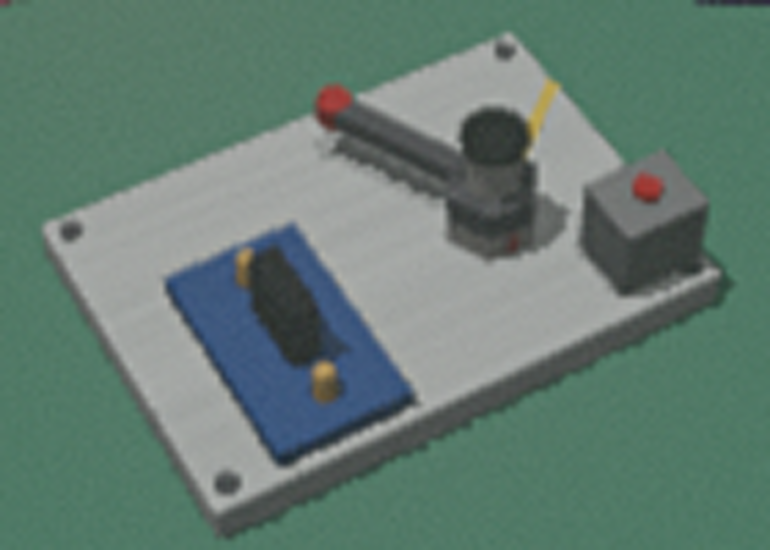

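```bash
cat > fix.py <<'E'
from h import *
def fitfix(p,K,x,R,verbose=True):
    hsv=cv2.cvtColor(p,cv2.COLOR_RGB2HSV)
    roi=np.zeros(p.shape[:2],np.uint8);roi[155:275,212:305]=255
    obs=[]
    # deck
    m=((hsv[...,1]<60)&(hsv[...,2]>95)).astype(np.uint8)*255&roi
    m=cv2.morphologyEx(m,cv2.MORPH_OPEN,np.ones((3,3)))
    allm=((hsv[...,1]<60)&(hsv[...,2]>50)).astype(np.uint8)*255&roi
    return m
p,d,K,x,R=load('pics/top0.npz')
hsv=cv2.cvtColor(p,cv2.COLOR_RGB2HSV)
def sub(m):
    r=np.zeros_like(m);r[155:275,212:305]=m[155:275,212:305];return r
green=mask(p,(65,80,0),(92,255,255))
m=sub(255-green); 
b=max(blobs(m),key=lambda t:t[1]);print('fixture',b[:3])
cn=max(cv2.findContours(b[3].astype(np.uint8),cv2.RETR_EXTERNAL,cv2.CHAIN_APPROX_NONE)[0],key=cv2.contourArea)
print(cv2.minAreaRect(cn), cv2.approxPolyDP(cn,6,True)[:,0].tolist())
for n,lo,hi in [('red',(0,120,80),(8,255,255)),('red2',(172,120,80),(180,255,255)),('blk',(0,0,0),(180,255,45)),('brass',(12,90,80),(32,255,255)),('blue',(105,120,50),(125,255,255))]:
    for q in blobs(sub(mask(p,lo,hi)),4): print(n,q[:3])
print(hsv[192,263],hsv[240,273],hsv[240,259])
for q in blobs(mask(p,(5,150,100),(18,255,255)),30): print('orange',q[:3])
for q in blobs(mask(p,(160,60,120),(178,255,255)),100): print('pink',q[:3],cv2.boxPoints(cv2.minAreaRect(np.argwhere(q[3])[:,::-1].astype(np.float32))).tolist())
E
python3 fix.py
```

```text
fixture ([258.8, 216.0], 7444, [219, 161, 81, 110])
((258.7623596191406, 215.623779296875), (103.4838638305664, 72.83672332763672), 84.2894058227539) [[288, 162], [219, 169], [229, 270], [299, 262]]
red ([280.3, 171.1], 18, [278, 169, 5, 5])
red ([232.6, 211.8], 27, [230, 209, 6, 6])
blk ([262.5, 192.4], 115, [257, 187, 12, 12])
blk ([277.7, 237.3], 7, [275, 236, 6, 3])
brass ([242.8, 175.8], 44, [236, 168, 15, 16])
brass ([287.4, 237.5], 11, [286, 236, 4, 4])
brass ([259.0, 240.2], 10, [258, 239, 3, 4])
blue ([273.0, 238.6], 889, [252, 225, 44, 28])
[60  8 32] [120  20  50] [ 20 151 169]
orange ([410.6, 258.8], 232, [401, 246, 20, 27])
pink ([131.4, 232.3], 4733, [101, 190, 63, 85]) [[99.18208312988281, 193.50411987304688], [158.41905212402344, 189.91400146484375], [163.32664489746094, 270.8893127441406], [104.08967590332031, 274.47943115234375]]
```

```bash
cat > fix2.py <<'E'
from h import *
p,d,K,x,R=load('pics/top0.npz')
from scipy.optimize import least_squares
obs=[((262.5,192.4),(0,0,78)),((280.3,171.1),(45,-45,61)),((287.4,237.5),(-105,-47,44)),((259.0,240.2),(-105,18,44))]
W=np.array([plane(K,x,R,*o[0],o[1][2]) for o in obs]);M=np.array([o[1] for o in obs],float)
def T(q,P):
    c,s=np.cos(q[2]),np.sin(q[2]);P=np.atleast_2d(P);return np.c_[q[0]+c*P[:,0]-s*P[:,1],q[1]+s*P[:,0]+c*P[:,1],P[:,2]]
f=lambda q:(T(q,M)-W)[:,:2].ravel()
r=least_squares(f,[615,-8,0]);q=r.x;print(q,f(q).round(1))
for n,P in dict(c1=(70,-70,20),c2=(70,95,20),c3=(-165,95,20),c4=(-165,-70,20),wit=(80*np.cos(.698),80*np.sin(.698),20)).items(): 
    w=T(q,P)[0];print(n,w.round(1),np.round(proj(K,x,R,w),1))
def inv(w): 
    c,s=np.cos(q[2]),np.sin(q[2]);a=w[:2]-q[:2];return np.array([c*a[0]+s*a[1],-s*a[0]+c*a[1]])
k=inv(plane(K,x,R,232.6,211.8,51));print('knob',k,np.hypot(*k),np.degrees(np.arctan2(k[1],k[0])))
pts=np.array([inv(plane(K,x,R,u,v,30)) for u,v in [(252.5,229),(293.5,225),(296,250),(254,253.5)]]);print('plate',pts.round(1),pts.mean(0))
# yellow
for b in [b for b in blobs(mask(p,(18,90,80),(32,255,255)),30)]:
    print('yel',b[:2]);
    if 230<b[0][0]<250:
        yy,xx=np.nonzero(b[3]);L=np.array([inv(plane(K,x,R,u,v,20)) for u,v in zip(xx,yy)]);m=L.mean(0);print(m,np.degrees(np.arctan2(m[1],m[0])),np.hypot(*m))
pad=[plane(K,x,R,u,v,6) for u,v in [(99.2,193.5),(158.4,189.9),(163.3,270.9),(104.1,274.5)]];print('pad',np.round(pad,1),np.mean(pad,0))
o=plane(K,x,R,410.6,258.8,25);print('orange',o)
def side(n):
    pass
# spanner steel mask
hsv=cv2.cvtColor(p,cv2.COLOR_RGB2HSV)
m=((hsv[...,1]<70)&(hsv[...,2]>90)).astype(np.uint8)*255; m[:, :355]=0;m[:185]=0;m[262:]=0;m[:,425:]=0
b=max(blobs(m,20),key=lambda t:t[1]);print('steel',b[:3])
yy,xx=np.nonzero(b[3]);L=np.array([plane(K,x,R,u,v,8)[:2] for u,v in zip(xx,yy)])
cv2.imwrite('pics/steel.png',cv2.resize(np.where(m[...,None]>0,p[:,:,::-1],0)[180:280,350:430],None,fx=6,fy=6,interpolation=cv2.INTER_NEAREST))
cv2.imwrite('pics/spcrop.png',cv2.resize(p[180:280,350:430,::-1],None,fx=6,fy=6,interpolation=cv2.INTER_CUBIC))
E
python3 fix2.py
```

```text
[ 6.14992840e+02 -6.68505567e+00  9.32909131e-02] [ 0.7 -0.2 -0.5  0.2  0.  -0.2 -0.2  0.1]
c1 [691.2 -69.9  20. ] [288.6 162.5]
c2 [675.8  94.4  20. ] [218.9 169.2]
c3 [441.9  72.5  20. ] [228.1 269.6]
c4 [457.2 -91.8  20. ] [299.3 262.6]
wit [671.2  50.2  20. ] [237.7 171.1]
knob [-35.20691711  71.18214072] 79.4129974849021 116.31714811232354
plate [[ -77.7   30. ]
 [ -77.8  -64.9]
 [-135.3  -64.5]
 [-133.8   32.1]] [-106.15539494  -16.83905206]
yel ([279.1, 135.0], 69)
yel ([242.8, 175.8], 44)
[48.93854024 40.40015901] 39.540643701687166 63.45985793153721
pad [[621.2 379.3   6. ]
 [629.1 239.    6. ]
 [438.8 224.6   6. ]
 [431.  362.7   6. ]] [530.01898647 301.41095186   6.        ]
orange [ 464.99378913 -347.11061854   25.        ]
steel ([384.4, 217.6], 718, [360, 189, 44, 59])
```

View pics/spcrop.png

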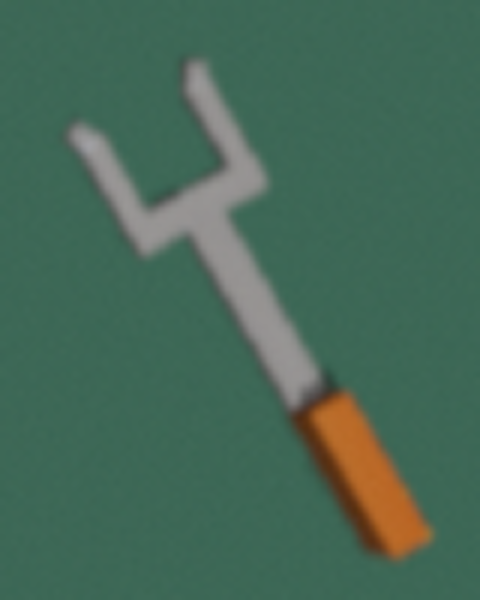

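```bash
cat > plan.py <<'E'
# python3 plan.py x y z yaw_of_tool_y_deg N   : constant rows taking tool (kept vertical) to target
import sys,numpy as np
from bench import manip
def plan(pos,rot,tgt,yaw,N):
    y0=np.degrees(np.arctan2(rot[1,1],rot[0,1])); d=(yaw-y0+180)%360-180
    a=-d/N  # about tool x (down)
    S=np.zeros((2,2))
    for k in range(N):
        t=np.radians(y0+k*d/N); # tool y=(c,s), z = x cross y, x=(0,0,-1)-> z=(s,-c)
        S+=np.array([[np.cos(t),np.sin(t)],[np.sin(t),-np.cos(t)]])
    v=np.linalg.solve(S,np.array(tgt[:2])-pos[:2]); dx=-(tgt[2]-pos[2])/N
    p=np.array(pos[:2]);path=[]
    for k in range(N):
        t=np.radians(y0+k*d/N);p=p+np.array([[np.cos(t),np.sin(t)],[np.sin(t),-np.cos(t)]])@v;path.append(p.copy())
    path=np.array(path)
    return np.r_[dx/10,v/10,a],d,np.hypot(*path.T)
if __name__=='__main__':
    x,y,z,yaw=map(float,sys.argv[1:5]);N=int(sys.argv[5])
    s=manip.get_state();r,d,rad=plan(s['tcp_pos'],s['eef_rot'],(x,y,z),yaw,N)
    print('pos',s['tcp_pos'].round(1),'per row cm/deg',r.round(3),'turn',round(d,2),'radius',rad.min().round(),rad.max().round(), 'len/row',np.linalg.norm(r[:3])*10)
    print('tot xdown',round((s['tcp_pos'][2]-z)/10,2))
E
cat >> fix2.py <<'E'
o=lambda c:(350+c[0]/6-.42,180+c[1]/6-.42)
hd=np.array([plane(K,x,R,*o(c),30)[:2] for c in [(350,388),(303,412),(393,556),(433,534)]]);print('handle',hd.round(1),hd.mean(0))
e1=(hd[0]+hd[1])/2;e2=(hd[2]+hd[3])/2;print('len',np.linalg.norm(e1-e2),'w',np.linalg.norm(hd[0]-hd[1]),'ang',np.degrees(np.arctan2(*(e1-e2)[::-1])))
bc=np.array([plane(K,x,R,*o(c),8)[:2] for c in [(147,258),(272,184)]]);tp=np.array([plane(K,x,R,*o(c),8)[:2] for c in [(72,126),(200,60)]])
print('back',bc,np.linalg.norm(bc[0]-bc[1]),'tips',tp,np.linalg.norm(tp[0]-tp[1]))
mb=bc.mean(0);mt=tp.mean(0);print('L',np.linalg.norm(mt-mb)); h=hd.mean(0)
dv=mb-h;print('h->back',np.linalg.norm(dv),'(112)',np.degrees(np.arctan2(dv[1],dv[0])));dv=mt-h;print('h->tips',np.linalg.norm(dv),'(170)',np.degrees(np.arctan2(dv[1],dv[0])))
E
python3 fix2.py | tail -12; python3 plan.py 511.8 -31 150 5.345 18
```

```text
steel ([384.4, 217.6], 718, [360, 189, 44, 59])
handle [[ 498.3 -340.5]
 [ 489.3 -322.2]
 [ 434.7 -354.5]
 [ 442.9 -370. ]] [ 466.30821126 -346.80860938]
len 63.075815790560455 w 20.40426110419815 ang 29.339836389458362
back [[ 549.24710751 -270.14889705]
 [ 578.09728196 -320.13549916]] 57.71475510386222 tips [[ 601.33470486 -242.16918927]
 [ 627.26653773 -293.40084207]] 57.42074715713853
L 57.54696348938879
h->back 110.22324315476808 (112) 27.952754969893526
h->tips 167.76913241193907 (170) 28.10090556334653
pos [128.6 508.6 198.9] per row cm/deg [ 0.271 -0.488  3.888  3.914] turn -70.46 radius 504.0 521.0 len/row 39.277842365147734
tot xdown 4.89
```

Things that could be taken for the guard plate, by top-view pixel: purple (220,106), cyan (320,308), brown (217,310), blue (273,238). I choose the blue one, because the close crop shows it lying on the deck with the two brass dowels through it. The red button on the sensor at (280,171) is not the lever knob, which is at (233,212). The fixture fit has residuals under 0.7 mm.

```bash
python3 -m inch '[[-1,0.271,-0.488,3.888,3.914,0,0],[-1,0.271,-0.488,3.888,3.914,0,0],[-1,0.271,-0.488,3.888,3.914,0,0],[-1,0.271,-0.488,3.888,3.914,0,0],[-1,0.271,-0.488,3.888,3.914,0,0],[-1,0.271,-0.488,3.888,3.914,0,0],[-1,0.271,-0.488,3.888,3.914,0,0],[-1,0.271,-0.488,3.888,3.914,0,0],[-1,0.271,-0.488,3.888,3.914,0,0],[-1,0.271,-0.488,3.888,3.914,0,0],[-1,0.271,-0.488,3.888,3.914,0,0],[-1,0.271,-0.488,3.888,3.914,0,0],[-1,0.271,-0.488,3.888,3.914,0,0],[-1,0.271,-0.488,3.888,3.914,0,0],[-1,0.271,-0.488,3.888,3.914,0,0],[-1,0.271,-0.488,3.888,3.914,0,0],[-1,0.271,-0.488,3.888,3.914,0,0],[-1,0.271,-0.488,3.888,3.914,0,0],[-1,0,0,0,0,0,0],[-1,0,0,0,0,0,0]]' 60
cat > snap.py <<'E'
import sys
from h import *
from bench import manip
tag=sys.argv[1]
for n in sys.argv[2:]:
    c=manip.calibration(n);s=manip.get_state();p,d=manip.read_camera(n)
    np.savez(f'pics/{n}_{tag}.npz',p=p,d=d,K=c['intrinsics'],xyz=c['xyz'],R=c['rotation'],tcp=s['tcp_pos'],rot=s['eef_rot'])
    cv2.imwrite(f'pics/{n}_{tag}.png',p[:,:,::-1])
E
python3 snap.py a wrist; python3 plan.py 511.8 -31 150 5.345 1
```

```text
t: 1.82
tcp_pos: [511.7, -32.7, 150.1]
eef_rot: [[-0.001, 0.996, 0.089], [0.0, 0.089, -0.996], [-1.0, -0.001, -0.0]]
force: [-0.8, 0.9, -0.7]
width: 85.3
pos [511.7 -31.3 150.3] per row cm/deg [ 0.025  0.017 -0.027 -0.082] turn 0.08 radius 513.0 513.0 len/row 0.4029753052680123
tot xdown 0.03
```

View pics/wrist_a.png

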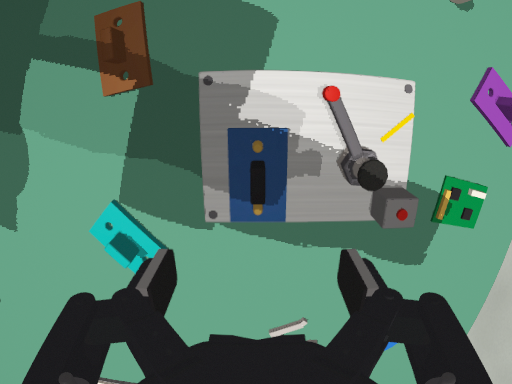

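```bash
cat >> h.py <<'E'
Q=np.array([614.99,-6.69,.0933])
def F(P,q=Q):
    c,s=np.cos(q[2]),np.sin(q[2]);return np.array([q[0]+c*P[0]-s*P[1],q[1]+s*P[0]+c*P[1],P[2]])
def Fi(w,q=Q):
    c,s=np.cos(q[2]),np.sin(q[2]);a=np.asarray(w)[:2]-q[:2];return np.array([c*a[0]+s*a[1],-s*a[0]+c*a[1]])
E
cat > wr.py <<'E'
import sys
from h import *
p,d,K,x,R=load(f'pics/wrist_{sys.argv[1]}.npz')
for n,lo,hi,z in [('red',(0,150,120),(8,255,255),51.5),('brass',(12,100,80),(32,255,255),44),('black',(0,0,0),(180,255,30),78)]:
    for b in blobs(mask(p,lo,hi),20): 
        w=plane(K,x,R,*b[0],z,True);print(n,b[:3],w.round(1),Fi(w).round(1))
for P in [(0,0,78),(-105,18,44),(-105,-47,44),(45,-45,60)]: print(P,np.round(proj(K,x,R,F(P),True),1))
E
python3 wr.py a
```

```text
red ([331.2, 93.2], 213, [323, 86, 17, 16]) [571.6  60.6  51.5] [-36.9  71.1]
red ([402.3, 214.6], 81, [398, 210, 10, 10]) [671.5 -52.5  51.5] [ 52.  -50.9]
brass ([122.7, 26.8], 1575, [94, 1, 52, 56]) [364.3 116.4  44. ] [-238.2  145.9]
brass ([114.8, 83.9], 532, [100, 72, 37, 24]) [360.4  57.3  44. ] [-247.6   87.4]
brass ([397.0, 127.0], 209, [380, 113, 35, 29]) [647.7  38.5  44. ] [36.7 42. ]
brass ([257.3, 146.2], 95, [253, 141, 10, 12]) [508.4   2.3  44. ] [-105.3   18.9]
brass ([443.3, 204.0], 219, [436, 189, 16, 31]) [730.4 -38.4  44. ] [112.  -42.3]
brass ([257.3, 209.1], 78, [253, 205, 9, 10]) [514.1 -61.8  44. ] [-105.5  -45.4]
black ([257.5, 182.2], 591, [251, 161, 14, 43]) [510.9 -23.6  78. ] [-105.2   -7.1]
black ([359.7, 175.9], 44, [358, 168, 5, 19]) [601.6  -9.1  78. ] [-13.6  -1.1]
black ([257.2, 339.6], 19689, [23, 250, 469, 134]) [ 527.6 -212.1   78. ] [-106.1 -196.3]
black ([144.9, 263.6], 28, [140, 259, 11, 9]) [ 403.5 -119.7   78. ] [-221.1  -92.8]
black ([370.0, 265.3], 24, [367, 261, 8, 9]) [ 634.3 -101.1   78. ] [ 10.5 -95.8]
black ([132.1, 347.4], 45, [127, 337, 13, 20]) [ 368.5 -258.3   78. ] [-268.8 -227.5]
black ([381.1, 348.5], 49, [375, 340, 14, 19]) [ 691.4 -231.1   78. ] [  55.1 -230.6]
black ([150.0, 378.8], 141, [138, 370, 21, 14]) [ 384.  -325.5   78. ] [-259.7 -295.9]
black ([363.4, 379.2], 140, [353, 371, 23, 13]) [ 687.9 -298.8   78. ] [  45.4 -297.6]
(0, 0, 78) [373.5 174.9]
(-105, 18, 44) [257.6 147.1]
(-105, -47, 44) [257.8 210.5]
(45, -45, 60) [400.9 212.6]
```

```bash
python3 -m inch '[[-1,2.5,0,0,0,0,0],[-1,3.5,0,0,0,0,0],[-1,3.0,0,0,0,0,0],[-1,1.8,0,0,0,0,0],[-1,0.8,0,0,0,0,0],[-1,0,0,0,0,0,0],[0,0,0,0,0,0,0],[1,0,0,0,0,0,0],[1,0,0,0,0,0,0],[1,0,0,0,0,0,0],[1,0,0,0,0,0,0],[1,0,0,0,0,0,0],[1,0,0,0,0,0,0],[1,0,0,0,0,0,0]]' 60
```

```text
t: 3.03
tcp_pos: [512.0, -30.7, 34.6]
eef_rot: [[0.0, 0.996, 0.093], [-0.0, 0.093, -0.996], [-1.0, 0.0, 0.0]]
force: [0.6, -0.3, -0.2]
width: -0.2
```

```bash
python3 snap.py b side wrist; python3 - <<'E'
from h import *
p=cv2.imread('pics/side_b.png');cv2.imwrite('pics/side_bc.png',cv2.resize(p[120:270,160:330],None,fx=4,fy=4,interpolation=cv2.INTER_CUBIC))
E
```

```text
(no output)
```

View pics/side_bc.png

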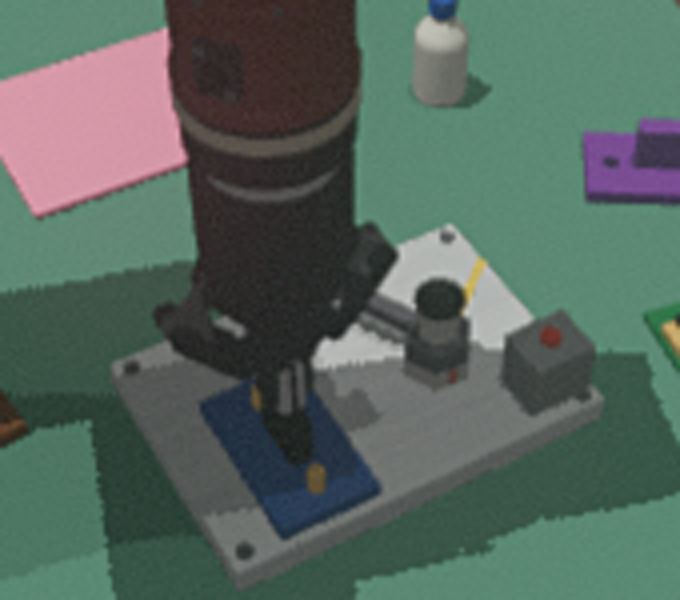

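View pics/wrist_b.png

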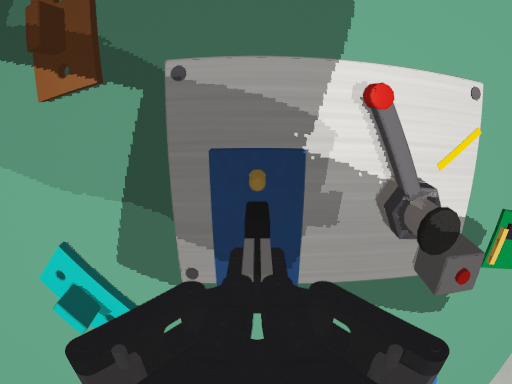

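```bash
python3 -c "
from bench import manip
s=manip.get_state();print(s['width'],s['force'],s['tcp_pos'],s['t'])"; python3 -m inch '[[1,0,0,0,0,0,0],[1,0,0,0,0,0,0]]' 60
python3 - <<'E'
import cv2
p=cv2.imread('pics/wrist_b.png');cv2.imwrite('pics/wrist_bc.png',cv2.resize(p[150:350,180:340],None,fx=4,fy=3,interpolation=cv2.INTER_CUBIC)*2)
E
```

```text
-0.1247752756798779 [-0.37816774 -0.75892069 -0.43367736] [511.94321045 -30.68919857  34.54008225] 3.1333
t: 3.3
tcp_pos: [511.9, -30.7, 34.5]
eef_rot: [[-0.0, 0.996, 0.093], [0.0, 0.093, -0.996], [-1.0, -0.0, -0.0]]
force: [0.2, 0.6, -0.1]
width: 0.2
```

View pics/wrist_bc.png

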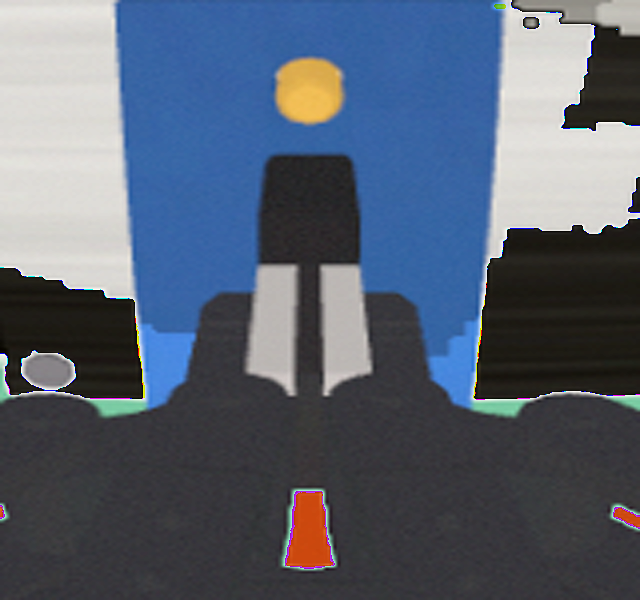

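```bash
python3 - <<'E'
from h import *
p,d,K,x,R=load('pics/wrist_b.npz')
for (cx,cy) in [(310,90),(310,180),(310,240),(270,300),(345,300),(310,300),(310,350),(345,370),(220,330),(400,330),(200,150)]:
    u,v=180+cx//4,150+cy//3
    r=ray(K,R,u,v,True); c=R.T@r; P=x+r/c[2]*d[v,u]; print((cx,cy),(u,v),P.round(1),Fi(P).round(1))
E
```

```text
(310, 90) (257, 180) [508.3   3.4  44.9] [-105.2   20. ]
(310, 180) (257, 210) [510.  -13.7  48.2] [-105.2    2.8]
(310, 240) (257, 230) [510.5 -19.3  63.7] [-105.2   -2.8]
(270, 300) (247, 250) [505.8 -20.8  84.3] [-110.1   -3.8]
(345, 300) (266, 250) [514.9 -20.2  83.8] [-100.9   -4.1]
(310, 300) (257, 250) [510.6 -20.5  83.9] [-105.2   -4. ]
(310, 350) (257, 266) [510.5 -20.   99.2] [-105.3   -3.5]
(345, 370) (266, 273) [514.4 -20.1 104.2] [-101.4   -3.9]
(220, 330) (235, 260) [500.4 -25.1  87.3] [-115.8   -7.7]
(400, 330) (280, 260) [522.  -23.4  86.9] [-94.2  -7.9]
(200, 150) (230, 200) [492.8 -15.   31.7] [-122.5    3.1]
```

```bash
python3 - <<'E'
from h import *
for tag in ['a','b']:
    z=np.load(f'pics/wrist_{tag}.npz');p,d,K,x,R=load(f'pics/wrist_{tag}.npz');tcp,rot=z['tcp'],z['rot']
    v,u=np.mgrid[150:340,140:380]
    P=[];
    for uu,vv in zip(u.ravel()[::3],v.ravel()[::3]):
        if d[vv,uu]<=0: continue
        r=ray(K,R,uu,vv,True);c=R.T@r;w=x+r/c[2]*d[vv,uu];t=rot.T@(w-tcp)
        if -80<t[0]<12 and abs(t[1])<60 and -30<t[2]<12: P.append([*t,uu,vv])
    P=np.array(P);
    if len(P)==0: print(tag,'none');continue
    i=np.argsort(-P[:,0]);print(tag,len(P),P[i[:400:25]].round(0).tolist())
E
```

```text
a 1039 [[-46.0, 42.0, 3.0, 338.0, 267.0], [-48.0, 42.0, 5.0, 338.0, 272.0], [-49.0, -43.0, 11.0, 176.0, 283.0], [-51.0, -43.0, -10.0, 170.0, 250.0], [-52.0, 45.0, -11.0, 350.0, 250.0], [-53.0, 42.0, 5.0, 341.0, 277.0], [-54.0, 42.0, -8.0, 344.0, 257.0], [-55.0, -43.0, -5.0, 170.0, 264.0], [-56.0, -44.0, -11.0, 167.0, 254.0], [-56.0, 42.0, 11.0, 341.0, 291.0], [-57.0, -44.0, 3.0, 170.0, 279.0], [-58.0, -43.0, -9.0, 167.0, 260.0], [-59.0, -54.0, -6.0, 146.0, 264.0], [-59.0, 53.0, -7.0, 368.0, 264.0], [-60.0, -55.0, -7.0, 143.0, 265.0], [-61.0, -43.0, -11.0, 164.0, 260.0]]
b 2778 [[12.0, -43.0, -25.0, 194.0, 185.0], [5.0, 27.0, -12.0, 299.0, 207.0], [5.0, -20.0, 2.0, 227.0, 227.0], [5.0, 27.0, -16.0, 299.0, 201.0], [5.0, -16.0, -21.0, 233.0, 194.0], [4.0, 21.0, -3.0, 290.0, 219.0], [4.0, -28.0, -16.0, 215.0, 201.0], [4.0, 21.0, -22.0, 290.0, 193.0], [4.0, 24.0, 4.0, 293.0, 229.0], [4.0, -10.0, -29.0, 242.0, 182.0], [4.0, -30.0, -9.0, 212.0, 211.0], [4.0, -30.0, -16.0, 212.0, 202.0], [4.0, -24.0, -18.0, 221.0, 198.0], [4.0, 12.0, 6.0, 275.0, 232.0], [4.0, 26.0, 6.0, 296.0, 232.0], [4.0, -14.0, 6.0, 236.0, 232.0]]
```

```bash
python3 - <<'E'
from bench import manip
print(manip.grasp_offset,[a for a in dir(manip) if a[0]!='_'])
from h import *
# fingertip in side view: project points below tcp along tool
for tag in ['side_b']:
    p,d,K,x,R=load(f'pics/{tag}.npz')
    for dz in (0,10,20,30,40): print(dz,np.round(proj(K,x,R,(511.9,-30.7,34.5+dz)),1), 'crop',[(a-b)*4 for a,b in zip(proj(K,x,R,(511.9,-30.7,34.5+dz)),(160,120))])
    for cx,cy in [(292,380),(285,400),(290,430),(300,390),(290,445)]:
        u,v=160+cx//4,120+cy//4;P=x+R@np.array([(u-K[0,2])/K[0,0],(v-K[1,2])/K[1,1],1])*d[v,u];print((cx,cy),P.round(1))
E
```

```text
18.700000000000003 ['MotionError', 'calibration', 'get_state', 'grasp_offset', 'job_done', 'read_camera']
0 [231.9 228.1] crop [np.float64(287.49795973859796), np.float64(432.32499508091087)]
10 [231.7 225.3] crop [np.float64(286.84303016899946), np.float64(421.00142716390076)]
20 [231.5 222.4] crop [np.float64(286.17622993346095), np.float64(409.4726184114893)]
30 [231.4 219.4] crop [np.float64(285.49723334486066), np.float64(397.7329377750707)]
40 [231.2 216.4] crop [np.float64(284.80570269191287), np.float64(385.7765463112519)]
(292, 380) [511.6 -42.7  92.6]
(285, 400) [506.6 -42.8  79. ]
(290, 430) [506.1 -47.7  61.4]
(300, 390) [516.4 -41.1  81.9]
(290, 445) [506.  -46.8  46.5]
```

```bash
python3 - <<'E'
from h import *
z=np.load('pics/wrist_b.npz');p,d,K,x,R=load('pics/wrist_b.npz');tcp,rot=z['tcp'],z['rot']
for u in (248,251,265,268):
  for v in range(232,246,1):
    r=ray(K,R,u,v,True);c=R.T@r;w=x+r/c[2]*d[v,u];t=rot.T@(w-tcp);print(u,v,p[v,u],t.round(1))
E
```

```text
248 232 [21 19 20] [-29.3  -5.3 -10.4]
248 233 [21 20 23] [-29.7  -5.3  -9.9]
248 234 [24 23 24] [-30.   -5.3  -9.5]
248 235 [19 19 19] [-29.8  -5.3  -8.8]
248 236 [23 20 23] [-29.9  -5.3  -8.2]
248 237 [21 19 22] [-30.   -5.3  -7.7]
248 238 [66 65 64] [-36.6  -5.1 -10.4]
248 239 [91 88 87] [-38.5  -5.1 -10.8]
248 240 [93 91 90] [-39.7  -5.  -10.8]
248 241 [94 91 90] [-40.   -5.  -10.4]
248 242 [93 91 90] [-40.6  -5.  -10.1]
248 243 [94 92 90] [-43.7  -4.9 -11.2]
248 244 [94 92 90] [-43.8  -4.9 -10.6]
248 245 [93 91 89] [-44.3  -4.9 -10.4]
251 232 [23 23 22] [-30.3  -3.7 -10.8]
251 233 [25 23 25] [-31.3  -3.7 -10.7]
251 234 [21 19 21] [-30.2  -3.7  -9.6]
251 235 [23 21 22] [-30.4  -3.7  -9.1]
251 236 [21 19 20] [-30.2  -3.7  -8.4]
251 237 [22 20 22] [-29.8  -3.7  -7.5]
251 238 [65 64 63] [-36.7  -3.6 -10.4]
251 239 [90 88 87] [-37.8  -3.5 -10.4]
251 240 [93 92 90] [-40.3  -3.5 -11.1]
251 241 [94 92 91] [-41.2  -3.5 -11. ]
251 242 [94 93 91] [-41.   -3.5 -10.3]
251 243 [93 91 90] [-42.4  -3.5 -10.5]
251 244 [94 91 90] [-43.2  -3.4 -10.4]
251 245 [93 91 89] [-45.5  -3.4 -11. ]
265 232 
[... 383 characters left out ...]
65 242 [95 92 90] [-41.6   3.6 -10.6]
265 243 [93 92 90] [-43.4   3.6 -11. ]
265 244 [94 91 90] [-43.1   3.6 -10.3]
265 245 [94 92 90] [-45.2   3.5 -10.8]
268 232 [21 20 21] [-30.1   5.5 -10.7]
268 233 [21 20 24] [-30.5   5.5 -10.3]
268 234 [19 19 20] [-29.6   5.6  -9.3]
268 235 [21 20 22] [-29.9   5.6  -8.8]
268 236 [19 20 20] [-30.1   5.6  -8.3]
268 237 [22 19 20] [-29.8   5.6  -7.5]
268 238 [65 65 65] [-36.4   5.3 -10.3]
268 239 [90 88 87] [-38.4   5.3 -10.7]
268 240 [94 91 90] [-39.2   5.2 -10.5]
268 241 [93 91 89] [-41.6   5.1 -11.2]
268 242 [94 92 90] [-41.3   5.2 -10.5]
268 243 [94 92 90] [-43.5   5.1 -11.1]
268 244 [94 92 90] [-43.8   5.1 -10.7]
268 245 [94 91 90] [-45.1   5.  -10.8]
```

The fingers shut above the handle. The wrist depth image and the side view both put the real fingertips about 33–36 mm behind the reported TCP (tip at about z = 68, handle top at 64). Nothing was touched (force about 0), so I'll allow for that offset from here on.

```bash
python3 -m inch '[[-1,-0.5,0,0,0,0,0],[-1,-0.5,0,0,0,0,0],[-1,0,0,0,0,0,0],[-1,0,0,0,0,0,0],[-1,0,0,0,0,0,0],[-1,0,0,0,0,0,0],[-1,0,0,0,0,0,0],[-1,1.5,0,0,0,0,0],[-1,1.7,0,0,0,0,0],[-1,1.0,0,0,0,0,0],[-1,0,0,0,0,0,0]]' 60; python3 snap.py c wrist
```

```text
t: 4.22
tcp_pos: [510.2, -30.3, 0.6]
eef_rot: [[-0.004, 0.996, 0.093], [0.001, 0.093, -0.996], [-1.0, -0.003, -0.001]]
force: [0.5, -0.5, -0.7]
width: 85.5
```

View pics/wrist_c.png

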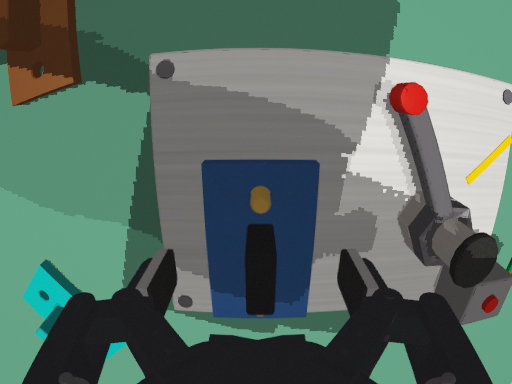

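```bash
python3 -m inch '[[0,0,0,0,0,0,0],[1,0,0,0,0,0,0],[1,0,0,0,0,0,0],[1,0,0,0,0,0,0],[1,0,0,0,0,0,0],[1,0,0,0,0,0,0],[1,0,0,0,0,0,0],[1,0,0,0,0,0,0]]' 60; python3 snap.py d wrist
```

```text
t: 4.93
tcp_pos: [512.2, -30.7, 2.9]
eef_rot: [[0.001, 0.996, 0.093], [-0.0, 0.093, -0.996], [-1.0, 0.001, 0.0]]
force: [-2.0, 0.1, 5.6]
width: 13.0
```

View pics/wrist_d.png

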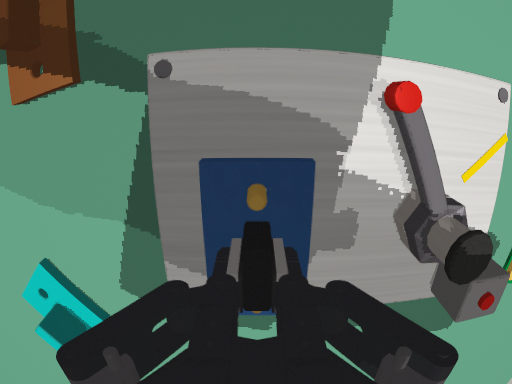

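```bash
python3 -m inch '[[1,-0.3,0,0,0,0,0],[1,-0.6,0,0,0,0,0],[1,-0.8,0,0,0,0,0],[1,-0.8,0,0,0,0,0],[1,-0.8,0,0,0,0,0],[1,-1,0,0,0,0,0],[1,-1.5,0,0,0,0,0],[1,-1.5,0,0,0,0,0],[1,-0.7,0,0,0,0,0],[1,0,0,0,0,0,0]]'; python3 snap.py e side
python3 plan.py 530 301.4 82 4.33 12
```

```text
t: 5.82
tcp_pos: [513.3, -30.9, 84.5]
eef_rot: [[0.003, 0.996, 0.093], [-0.001, 0.093, -0.996], [-1.0, 0.003, 0.001]]
force: [0.8, 0.0, -2.7]
width: 13.1
pos [512.6 -30.8  83.4] per row cm/deg [ 0.011  0.38  -2.746  0.085] turn -1.02 radius 514.0 610.0 len/row 27.721264134950392
tot xdown 0.14
```

View pics/side_e.png

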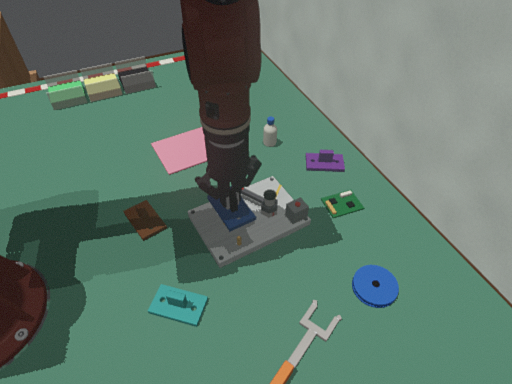

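```bash
python3 -m inch '[[1,0,0.1,-1,0,0,0],[1,0,0.3,-2,0.08,0,0],[1,0,0.38,-2.75,0.08,0,0],[1,0,0.38,-2.75,0.08,0,0],[1,0,0.38,-2.75,0.08,0,0],[1,0,0.38,-2.75,0.08,0,0],[1,0,0.38,-2.75,0.08,0,0],[1,0,0.38,-2.75,0.08,0,0],[1,0,0.38,-2.75,0.08,0,0],[1,0,0.38,-2.75,0.08,0,0],[1,0,0.38,-2.75,0.08,0,0],[1,0,0.38,-2.75,0.08,0,0],[1,0,0.38,-2,0.08,0,0],[1,0,0.3,-1.2,0.08,0,0],[1,0,0,0,0,0,0],[1,0,0,0,0,0,0]]'; python3 snap.py f wrist side;python3 plan.py 530 301.4 82 4.33 1
```

```text
t: 7.2
tcp_pos: [531.0, 309.2, 81.6]
eef_rot: [[-0.001, 0.997, 0.076], [-0.001, 0.076, -0.997], [-1.0, -0.001, 0.001]]
force: [-0.3, -0.1, -1.9]
width: 13.3
pos [531.3 308.1  82. ] per row cm/deg [ 0.002 -0.183  0.663 -0.057] turn 0.06 radius 610.0 610.0 len/row 6.87674951604767
tot xdown 0.0
```

View pics/wrist_f.png

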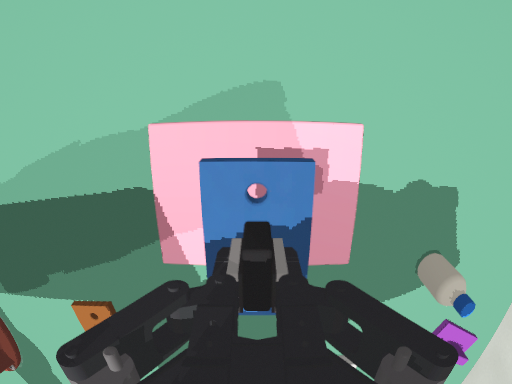

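View pics/side_f.png

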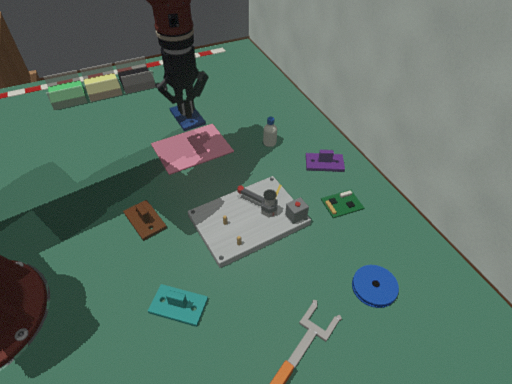

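```bash
python3 -m inch '[[1,1,-0.18,0.66,0,0,0],[1,2,0,0,0,0,0],[1,2.3,0,0,0,0,0],[1,2,0,0,0,0,0],[1,1.2,0,0,0,0,0],[1,0.5,0,0,0,0,0],[1,0,0,0,0,0,0],[1,0,0,0,0,0,0]]'; python3 -m inch '[[1,0.15,0,0,0,0,0],[1,0.1,0,0,0,0,0],[1,0,0,0,0,0,0]]'
```

```text
t: 7.97
tcp_pos: [530.9, 302.0, -6.9]
eef_rot: [[0.0, 0.997, 0.074], [0.0, 0.074, -0.997], [-1.0, 0.0, -0.0]]
force: [-0.5, -0.3, -2.2]
width: 13.4
t: 8.22
tcp_pos: [530.9, 302.7, -9.4]
eef_rot: [[0.001, 0.997, 0.075], [0.0, 0.075, -0.997], [-1.0, 0.001, -0.0]]
force: [-0.6, -0.6, -3.4]
width: 13.2
```

```bash
python3 -m inch '[[1,0.1,0,0,0,0,0],[1,0.1,0,0,0,0,0],[1,0,0,0,0,0,0]]'; python3 -m inch '[[1,0.1,0,0,0,0,0],[1,0,0,0,0,0,0]]'
```

```text
t: 8.47
tcp_pos: [530.8, 302.7, -11.0]
eef_rot: [[0.001, 0.997, 0.075], [0.0, 0.075, -0.997], [-1.0, 0.001, -0.0]]
force: [-2.3, -0.8, 6.4]
width: 13.3
t: 8.63
tcp_pos: [530.8, 302.7, -11.0]
eef_rot: [[0.001, 0.997, 0.075], [0.0, 0.075, -0.997], [-1.0, 0.001, -0.0]]
force: [-6.1, -3.2, 16.9]
width: 13.1
```

```bash
python3 -m inch '[[1,-0.1,0,0,0,0,0],[0.5,0,0,0,0,0,0],[0,0,0,0,0,0,0],[-1,0,0,0,0,0,0],[-1,0,0,0,0,0,0],[-1,0,0,0,0,0,0],[-1,0,0,0,0,0,0],[-1,-1.5,0,0,0,0,0],[-1,-3,0,0,0,0,0],[-1,-4,0,0,0,0,0],[-1,-4,0,0,0,0,0],[-1,0,0,0,0,0,0]]'; python3 snap.py g wrist; python3 plan.py 468 -346 120 118.05 20
```

```text
t: 9.63
tcp_pos: [534.7, 304.4, 120.9]
eef_rot: [[0.01, 0.997, 0.075], [0.004, 0.075, -0.997], [-1.0, 0.011, -0.004]]
force: [1.3, 1.0, 1.1]
width: 85.6
pos [533.5 303.8 117.6] per row cm/deg [-0.012 -3.48   1.691 -5.687] turn 113.74 radius 325.0 582.0 len/row 38.68879927460149
tot xdown -0.24
```

View pics/wrist_g.png

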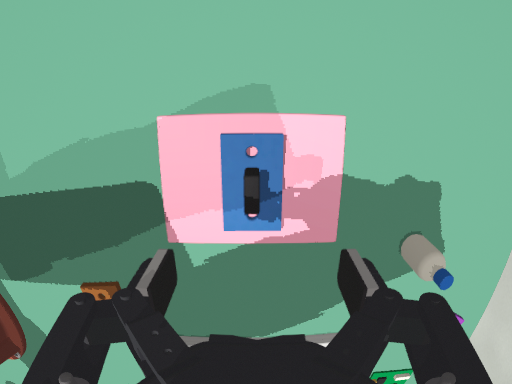

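```bash
python3 -m inch '[[-1,0,-3.48,1.69,-5.69,0,0],[-1,0,-3.48,1.69,-5.69,0,0],[-1,0,-3.48,1.69,-5.69,0,0],[-1,0,-3.48,1.69,-5.69,0,0],[-1,0,-3.48,1.69,-5.69,0,0],[-1,0,-3.48,1.69,-5.69,0,0],[-1,0,-3.48,1.69,-5.69,0,0],[-1,0,-3.48,1.69,-5.69,0,0],[-1,0,-3.48,1.69,-5.69,0,0],[-1,0,-3.48,1.69,-5.69,0,0],[-1,0,-3.48,1.69,-5.69,0,0],[-1,0,-3.48,1.69,-5.69,0,0],[-1,0,-3.48,1.69,-5.69,0,0],[-1,0,-3.48,1.69,-5.69,0,0],[-1,0,-3.48,1.69,-5.69,0,0],[-1,0,-3.48,1.69,-5.69,0,0],[-1,0,-3.48,1.69,-5.69,0,0],[-1,0,-3.48,1.69,-5.69,0,0],[-1,0,-3.48,1.69,-5.69,0,0],[-1,0,-3.48,1.69,-5.69,0,0]]'; python3 -m inch '[[-1,0,0,0,0,0,0],[-1,0,0,0,0,0,0]]'; python3 snap.py h wrist; python3 plan.py 465.5 -347 80 118.05 1
```

```text
t: 11.35
tcp_pos: [443.5, -328.0, 112.0]
eef_rot: [[-0.001, -0.399, 0.917], [0.001, 0.917, 0.399], [-1.0, 0.001, -0.001]]
force: [0.8, 0.6, 0.7]
width: 85.6
t: 11.52
tcp_pos: [443.8, -326.9, 111.4]
eef_rot: [[-0.001, -0.395, 0.919], [0.001, 0.919, 0.395], [-1.0, 0.002, -0.001]]
force: [-0.4, 1.1, -0.3]
width: 85.4
pos [ 442.9 -325.6  111.7] per row cm/deg [ 3.168 -2.859  1.233 -4.809] turn 4.81 radius 581.0 581.0 len/row 44.422938738847364
tot xdown 3.17
```

View pics/wrist_h.png

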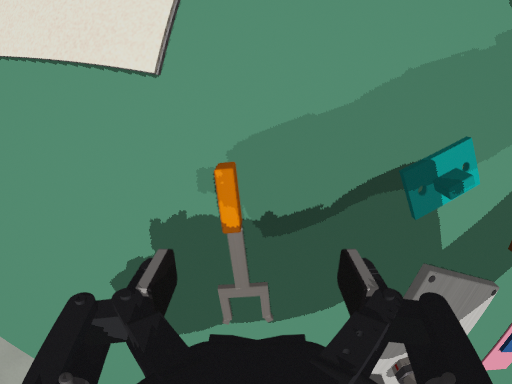

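```bash
python3 - <<'E'
from h import *
p,d,K,x,R=load('pics/wrist_h.npz')
c=p[150:340,190:300,::-1];cv2.imwrite('pics/wrist_hc.png',cv2.resize(c,None,fx=3,fy=3,interpolation=cv2.INTER_CUBIC))
m=mask(p,(5,150,60),(20,255,255));m[:150]=0;m[245:]=0;m[:,:200]=0;m[:,260:]=0
P=[]
for v,u in np.argwhere(m):
    r=ray(K,R,u,v,True);P.append(x+r/(R.T@r)[2]*d[v,u])
P=np.array(P);T=P[P[:,2]>28];print(len(P),len(T),np.percentile(P[:,2],[1,50,99]))
rc=cv2.minAreaRect(T[:,:2].astype(np.float32));print('handle top rect',rc)
hsv=cv2.cvtColor(p,cv2.COLOR_RGB2HSV)
s=((hsv[...,1]<60)&(hsv[...,2]>60)).astype(np.uint8)*255;s[:225]=0;s[322:]=0;s[:,:214]=0;s[:,274:]=0
b=max(blobs(s),key=lambda t:t[1]);print(b[:3])
S=np.array([plane(K,x,R,u,v,8,True) for v,u in np.argwhere(b[3])])[:,:2]
h=np.array(rc[0])
# along axis from guess 28deg
for it in range(3):
    a=np.radians(28.05) if it==0 else ang
    e=np.array([np.cos(a),np.sin(a)]);n=np.array([-e[1],e[0]]);q=S-h
    al=q@e;la=q@n;k=(al>40)&(al<105);sl,ic=np.polyfit(al[k],la[k],1);ang=a+np.arctan(sl)
    print(np.degrees(ang),'lat at handle',ic,'al range',al.min(),al.max(),'head lat',la[(al>115)&(al<125)].min(),la[(al>115)&(al<125)].max())
E
```

```text
1487 1202 [ 0.92861024 30.58705649 32.50111508]
handle top rect ((433.85614013671875, -356.54815673828125), (127.05793762207031, 29.440704345703125), 15.960278511047363)
([241.7, 280.7], 1994, [217, 225, 57, 97])
24.96828233195375 lat at handle -1.079789510533946 al range 65.67743068613984 200.62462906605504 head lat -14.42701071117096 2.7272272500848267
24.58434707482218 lat at handle -0.43321155284983126 al range 65.44992735017294 199.10591571317062 head lat -7.96979696130524 9.63074814830132
24.692180641883056 lat at handle -0.5789734595555368 al range 65.40830360285518 198.8762580827509 head lat -7.163328632120759 10.46621967650385
```

View pics/wrist_hc.png

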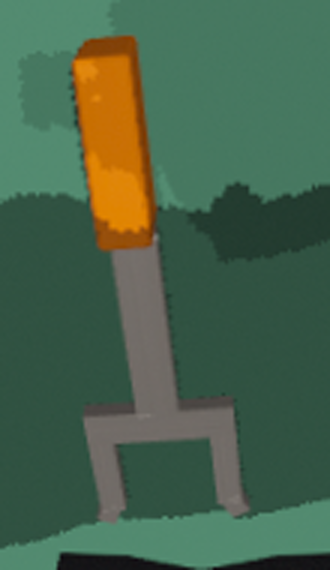

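```bash
python3 - <<'E'
from h import *
p,d,K,x,R=load('pics/wrist_h.npz')
print('nadir',proj(K,x,R,(x[0]+.01,x[1],0),True),x)
def W(cx,cy,z): return plane(K,x,R,190+cx/3-.33,150+cy/3-.33,z,True)[:2]
for z,q in [(30,[(77,60),(133,57),(150,235),(98,237)]),(30,[(75,60),(80,40),(134,38),(155,235),(150,248),(100,250)])]:
    P=np.array([W(a,b,z) for a,b in q]);print(P.round(1), [np.linalg.norm(P[i]-P[i-1]).round(1) for i in range(len(P))])
bc=np.array([W(83,412,8),W(235,400,8)]);ib=np.array([W(117,443,8),W(210,437,8)]);tp=np.array([W(110,520,8),W(238,514,8)])
print('back',bc,np.linalg.norm(bc[1]-bc[0]),bc.mean(0));print('floor',ib,ib.mean(0),np.linalg.norm(ib[1]-ib[0]));print('tips',tp,tp.mean(0))
for v in range(160,240,6):
    r=ray(K,R,232,v,True);print(v,p[v,232],(x+r/(R.T@r)[2]*d[v,232]).round(1))
E
```

```text
nadir (np.float64(256.1964330009108), np.float64(98.55877961036374)) [ 368.72835009 -359.86380114  287.00802977]
[[ 440.6 -368.8]
 [ 433.2 -353.7]
 [ 484.8 -327.2]
 [ 492.2 -342.2]] [np.float64(58.0), np.float64(16.8), np.float64(58.0), np.float64(16.7)]
[[ 440.8 -369.4]
 [ 434.6 -370.2]
 [ 427.8 -355.6]
 [ 484.2 -325.8]
 [ 489.1 -325.5]
 [ 496.2 -340. ]] [np.float64(62.7), np.float64(6.3), np.float64(16.1), np.float64(63.8), np.float64(4.9), np.float64(16.1)]
back [[ 575.56620353 -319.99145104]
 [ 546.73762662 -268.97335576]] 58.59976871512378 [ 561.15191507 -294.4824034 ]
floor [[ 584.46975597 -302.63505747]
 [ 566.94505348 -270.51475442]] [ 575.70740472 -286.57490595] 36.5900131906469
tips [[ 625.43519638 -290.61282312]
 [ 600.64243982 -243.18414511]] [ 613.0388181  -266.89848412]
160 [ 71 120  96] [ 4.334e+02 -3.581e+02  1.000e-01]
166 [134  69   5] [ 433.8 -356.1   21.4]
172 [196 108   3] [ 436.3 -354.2   31.9]
178 [199 110   0] [ 441.7 -352.1   30.8]
184 [202 113   0] [ 446.9 -350.1   30.8]
190 [201 112   1] [ 452.4 -347.9   29.9]
196 [202 112   4] [ 456.9 -345.9   32.5]
202 [202 112   2] [ 462.7 -343.7   31.5]
208 [224 134  11] [ 468.7 -341.4   29.9]
214 [224 133   7] [ 473.8 -339.3   31.2]
220 [224 132   2] [ 479.6 -337.1   31. ]
226 [190 105   8] [ 484.8 -334.9   32.1]
232 [140  77  23] [ 491.9 -332.3   29.6]
238 [115 109 105] [ 508.7 -327.5    8.1]
```

```bash
python3 plan.py 465 -347 70 118.3 3; python3 plan.py 465 -347 70 118.3 4;
```

```text
pos [ 442.9 -325.6  111.7] per row cm/deg [ 1.389 -0.958  0.368 -1.686] turn 5.06 radius 560.0 580.0 len/row 17.27305611578748
tot xdown 4.17
pos [ 442.9 -325.6  111.7] per row cm/deg [ 1.042 -0.72   0.273 -1.265] turn 5.06 radius 557.0 580.0 len/row 12.954864307322282
tot xdown 4.17
```

```bash
python3 -m inch '[[-1,1.04,-0.72,0.27,-1.26,0,0],[-1,1.04,-0.72,0.27,-1.26,0,0],[-1,1.04,-0.72,0.27,-1.26,0,0],[-1,1.04,-0.72,0.27,-1.26,0,0],[-1,0,0,0,0,0,0],[-1,0,0,0,0,0,0]]'; python3 snap.py i wrist;python3 plan.py 465 -347 -28 118.3 1
```

```text
t: 12.07
tcp_pos: [465.3, -347.3, 70.4]
eef_rot: [[-0.001, -0.475, 0.88], [0.001, 0.88, 0.475], [-1.0, 0.002, -0.001]]
force: [-0.4, 1.3, -0.9]
width: 85.5
pos [ 465.5 -347.4   71.1] per row cm/deg [ 9.912  0.057 -0.023  0.043] turn -0.04 radius 580.0 580.0 len/row 99.1237440062124
tot xdown 9.91
```

View pics/wrist_i.png

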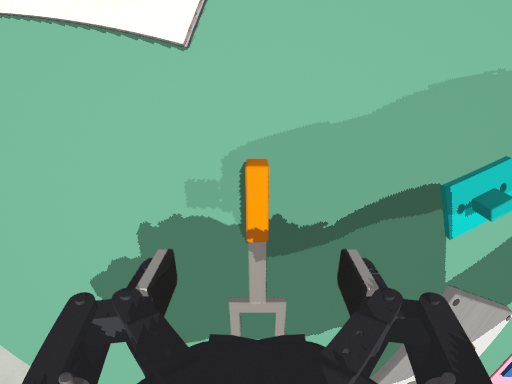

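```bash
python3 -m inch '[[-1,2.5,0,0,0,0,0],[-1,3,0,0,0,0,0],[-1,2.2,0,0,0,0,0],[-1,1.3,0,0,0,0,0],[-1,0.6,0,0,0,0,0],[-1,0,0,0,0,0,0],[-1,0,0,0,0,0,0]]' 50;  python3 -m inch '[[0,0,0,0,0,0,0],[0.3,0,0,0,0,0,0],[0.5,0,0,0,0,0,0],[0.5,0,0,0,0,0,0]]'
```

```text
t: 12.7
tcp_pos: [466.1, -348.0, -23.6]
eef_rot: [[0.001, -0.475, 0.88], [-0.001, 0.88, 0.475], [-1.0, -0.001, 0.0]]
force: [0.4, 0.3, -0.1]
width: 85.5
t: 13.03
tcp_pos: [466.0, -348.1, -23.8]
eef_rot: [[0.001, -0.475, 0.88], [-0.001, 0.88, 0.475], [-1.0, -0.001, 0.0]]
force: [-0.1, 1.2, -0.1]
width: 38.8
```

```bash
python3 -m inch '[[1,0,0,0,0,0,0],[1,0,0,0,0,0,0],[1,0,0,0,0,0,0],[1,0,0,0,0,0,0],[1,0,0,0,0,0,0],[1,0,0,0,0,0,0]]' 60; python3 snap.py j wrist
```

```text
t: 13.53
tcp_pos: [465.9, -347.9, -24.0]
eef_rot: [[0.0, -0.475, 0.88], [-0.0, 0.88, 0.475], [-1.0, -0.001, 0.0]]
force: [-0.5, 0.3, 6.0]
width: 16.6
```

View pics/wrist_j.png

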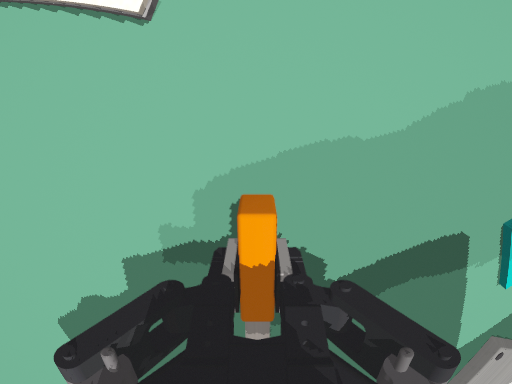

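```bash
python3 -m inch '[[1,0,0,0,0,0,0],[1,-0.5,0,0,0,0,0],[1,-1.5,0,0,0,0,0],[1,-2.5,0,0,0,0,0],[1,-2.5,0,0,0,0,0],[1,-1.5,0,0,0,0,0],[1,-0.7,0,0,0,0,0],[1,0,0,0,0,0,0]]' 90; python3 snap.py k side; python3 plan.py 414.9 -25.4 70 95.35 12
```

```text
t: 14.25
tcp_pos: [466.3, -348.3, 68.8]
eef_rot: [[0.001, -0.475, 0.88], [-0.001, 0.88, 0.475], [-1.0, -0.002, 0.001]]
force: [1.1, 0.2, -4.0]
width: 15.9
pos [ 465.7 -347.7   67.5] per row cm/deg [-0.021  2.705  0.422  1.917] turn -23.0 radius 416.0 559.0 len/row 27.37609808747034
tot xdown -0.25
```

View pics/side_k.png

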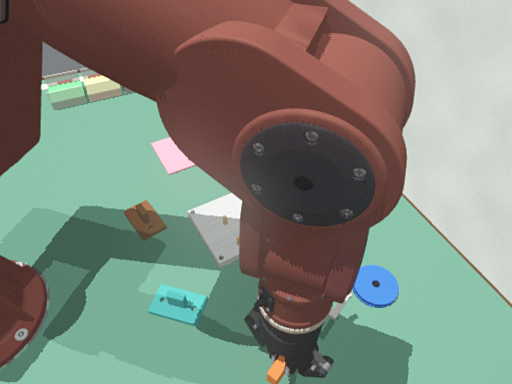

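```bash
python3 -m inch '[[1,0,1.2,0.2,1,0,0],[1,0,2.1,0.42,1.9,0,0],[1,0,2.7,0.42,1.92,0,0],[1,0,2.7,0.42,1.92,0,0],[1,0,2.7,0.42,1.92,0,0],[1,0,2.7,0.42,1.92,0,0],[1,0,2.7,0.42,1.92,0,0],[1,0,2.7,0.42,1.92,0,0],[1,0,2.7,0.42,1.92,0,0],[1,0,2.7,0.42,1.92,0,0],[1,0,2.7,0.42,1.92,0,0],[1,0,2.7,0.42,1.92,0,0],[1,0,2.1,0.42,0.9,0,0],[1,0,0.8,0,0,0,0],[1,0,0,0,0,0,0],[1,0,0,0,0,0,0]]'; python3 snap.py l wrist top; python3 plan.py 414.9 -25.4 70 95.35 2
```

```text
t: 15.63
tcp_pos: [418.6, -17.0, 66.8]
eef_rot: [[-0.002, -0.095, 0.996], [-0.0, 0.996, 0.095], [-1.0, -0.0, -0.002]]
force: [0.6, -0.6, -4.9]
width: 16.3
pos [419.1 -17.8  67.1] per row cm/deg [-0.143 -0.361 -0.243 -0.012] turn 0.02 radius 416.0 418.0 len/row 4.578705193569413
tot xdown -0.29
```

View pics/wrist_l.png

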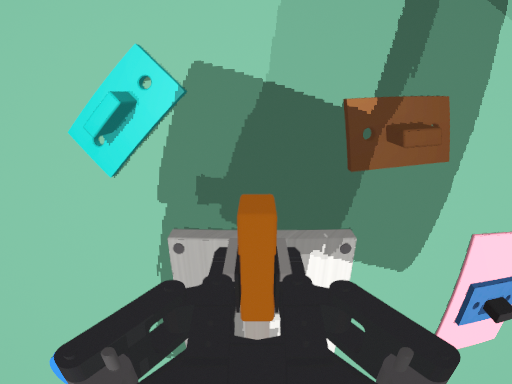

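View pics/top_l.png

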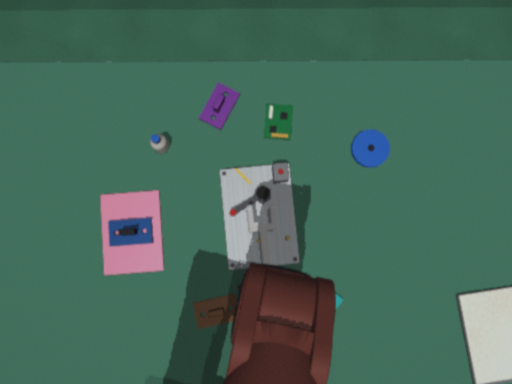

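```bash
python3 - <<'E'
from h import *
p,d,K,x,R=load('pics/top_l.npz')
cv2.imwrite('pics/top_lc.png',cv2.resize(p[155:275,205:315,::-1],None,fx=5,fy=5,interpolation=cv2.INTER_CUBIC))
E
```

```text
(no output)
```

View pics/top_lc.png

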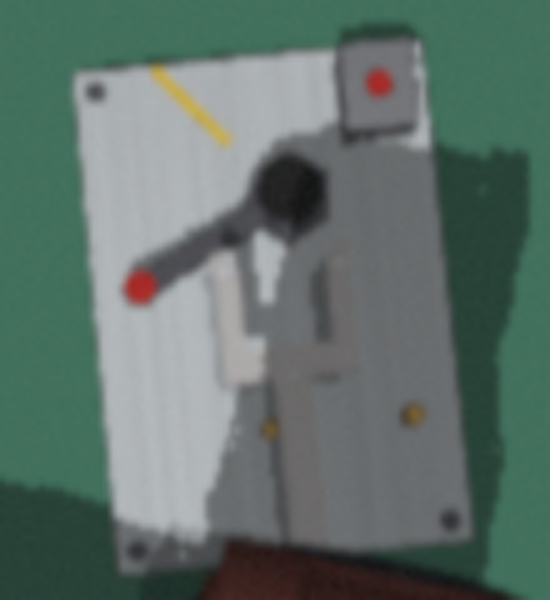

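```bash
cat > spn.py <<'E'
import sys
from h import *
def pts(tag,zlo,zhi,box=(160,262,205,315)):
    z=np.load(f'pics/top_{tag}.npz');p,d,K,x,R=load(f'pics/top_{tag}.npz')
    v,u=np.mgrid[box[0]:box[1],box[2]:box[3]];v=v.ravel();u=u.ravel()
    C=np.c_[(u-K[0,2])/K[0,0],(v-K[1,2])/K[1,1],np.ones(len(u))]*d[v,u][:,None]
    W=x+C@R.T;k=(W[:,2]>zlo)&(W[:,2]<zhi);return np.array([[*Fi(w),w[2]] for w in W[k]]),np.c_[u,v][k]
if __name__=='__main__':
    P,uv=pts(sys.argv[1],float(sys.argv[2]),float(sys.argv[3]))
    xmax=float(sys.argv[4]);P=P[P[:,0]<xmax]
    print(len(P),'x',P[:,0].min(),P[:,0].max(),'z',np.median(P[:,2]))
    for a in np.arange(np.floor(P[:,0].min()/6)*6,P[:,0].max(),6):
        q=P[(P[:,0]>=a)&(P[:,0]<a+6)]
        if len(q): print(int(a),'y',q[:,1].min().round(1),q[:,1].max().round(1),'gap', np.sort(q[:,1])[np.argmax(np.diff(np.sort(q[:,1])))].round(1) if len(q)>1 else '', np.diff(np.sort(q[:,1])).max().round(1) if len(q)>1 else '','z',np.median(q[:,2]).round(1),len(q))
E
python3 spn.py l 82 112 0
```

```text
594 x -151.307057702972 -3.4213916001934073 z 98.53965469042657
-156 y -0.2 12.4 gap 1.7 2.3 z 98.1 7
-150 y -0.6 14.6 gap 10.1 1.9 z 98.3 21
-144 y 0.5 13.9 gap 5.2 2.2 z 98.3 18
-138 y -0.1 15.4 gap 2.4 2.0 z 98.9 22
-132 y -0.3 14.8 gap -0.3 1.9 z 98.5 22
-126 y 1.0 14.2 gap 1.4 1.8 z 99.5 21
-120 y 0.3 15.6 gap 11.4 2.0 z 98.8 21
-114 y -0.4 15.3 gap 4.3 2.0 z 98.9 22
-108 y 1.3 14.7 gap 3.7 1.9 z 99.2 19
-102 y 0.7 15.6 gap 3.2 1.9 z 98.5 22
-96 y 0.0 15.4 gap 13.4 1.8 z 98.6 23
-90 y -19.9 36.3 gap -15.8 8.5 z 99.4 35
-84 y -20.7 36.1 gap -20.3 2.0 z 98.7 73
-78 y -21.3 35.4 gap -21.0 2.1 z 98.5 75
-72 y -19.8 36.5 gap 2.4 19.6 z 97.8 32
-66 y -20.5 36.3 gap -11.4 38.7 z 98.5 26
-60 y -21.1 35.9 gap -11.8 38.8 z 98.0 26
-54 y -19.5 35.3 gap -12.4 40.8 z 98.3 23
-48 y -20.1 36.8 gap -11.2 39.0 z 98.1 29
-42 y -20.8 36.4 gap -11.5 38.6 z 97.8 29
-36 y -23.7 39.7 gap -14.4 45.5 z 98.1 22
-30 y -19.5 35.1 gap -17.4 50.3 z 97.7 4
-12 y 9.1 9.1 gap   z 83.2 1
-6 y -9.4 -9.4 gap   z 82.6 1
```

```bash
python3 -m inch '[[1,0,-0.4,0,0,0,0],[1,0,-0.37,0,0,0,0],[1,0,0,0,0,0,0],[1,0,0,0,0,0,0],[1,0,0,0,0,0,0]]'; python3 snap.py m top; python3 spn.py m 82 112 -20 | sed -n '1p;3,30p'
```

```text
t: 16.15
tcp_pos: [420.0, -25.0, 67.5]
eef_rot: [[0.0, -0.092, 0.996], [0.0, 0.996, 0.092], [-1.0, 0.0, 0.0]]
force: [-0.5, 0.2, -3.6]
width: 16.1
594 x -151.9817562082082 -27.692395574085708 z 99.20572593338574
-150 y -7.4 7.9 gap -0.6 1.8 z 98.9 24
-144 y -7.9 7.3 gap 5.3 1.8 z 100.0 23
-138 y -6.3 6.9 gap 4.6 2.0 z 99.6 19
-132 y -7.1 7.9 gap -4.5 1.9 z 100.1 20
-126 y -7.4 7.8 gap -5.3 2.0 z 99.1 22
-120 y -8.0 7.2 gap 2.8 1.8 z 99.4 23
-114 y -6.7 6.6 gap 4.3 2.0 z 99.1 20
-108 y -7.5 8.0 gap -0.6 2.0 z 99.0 21
-102 y -7.9 7.5 gap -1.3 2.0 z 100.0 21
-96 y -6.3 6.9 gap -6.1 1.8 z 99.9 20
-90 y -24.5 27.5 gap -15.9 8.9 z 99.1 34
-84 y -28.8 27.3 gap 3.5 2.0 z 99.2 73
-78 y -27.9 29.0 gap 2.7 2.1 z 99.1 75
-72 y -28.1 28.4 gap -15.1 15.4 z 99.1 33
-66 y -28.8 27.7 gap -19.8 39.0 z 99.0 27
-60 y -27.5 29.0 gap -18.8 39.1 z 99.0 26
-54 y -28.0 28.8 gap -19.1 38.7 z 99.3 26
-48 y -28.9 28.2 gap -19.4 38.6 z 99.4 27
-42 y -27.1 29.3 gap -18.9 39.6 z 98.5 26
-36 y -29.9 31.0 gap -20.9 43.3 z 99.0 22
-30 y -28.0 28.7 gap -24.3 50.6 z 98.9 5
```

```bash
python3 -m inch '[[1,1,0,0,0,0,0],[1,2,0,0,0,0,0],[1,1.8,0,0,0,0,0],[1,0.9,0,0,0,0,0],[1,0.4,0,0,0,0,0],[1,0.2,0,0,0,0,0],[1,0,0,0,0,0,0],[1,0,0,0,0,0,0]]'; python3 -m inch '[[1,0.2,0,0,0,0,0],[1,0.1,0,0,0,0,0],[1,0,0,0,0,0,0],[1,0,0,0,0,0,0]]'; python3 snap.py n top side; python3 spn.py n 24 35 -20 | sed -n '1p;3,40p'
```

```text
t: 16.87
tcp_pos: [420.5, -24.7, 5.0]
eef_rot: [[0.001, -0.093, 0.996], [-0.0, 0.996, 0.093], [-1.0, -0.0, 0.001]]
force: [-0.1, 0.1, -3.9]
width: 16.2
t: 17.2
tcp_pos: [420.1, -24.7, 1.7]
eef_rot: [[0.0, -0.093, 0.996], [-0.0, 0.996, 0.093], [-1.0, -0.0, 0.0]]
force: [-0.2, -0.1, -4.4]
width: 16.4
508 x -154.633562979445 -20.324726681021883 z 32.280555411253886
-150 y -61.7 49.8 gap -61.7 42.1 z 32.3 21
-144 y -46.2 67.7 gap 7.6 30.1 z 31.9 20
-138 y -64.8 78.5 gap 6.7 60.2 z 31.2 20
-132 y -31.1 61.6 gap 6.5 55.1 z 32.3 18
-126 y -38.7 88.9 gap 51.9 37.0 z 30.5 15
-120 y -6.5 37.3 gap 7.7 29.6 z 33.0 16
-114 y -67.4 16.2 gap -67.4 60.2 z 32.1 17
-108 y -56.5 63.7 gap -42.3 32.3 z 31.1 21
-102 y -48.2 10.2 gap -48.2 30.6 z 31.7 20
-96 y -50.5 86.2 gap 20.8 65.5 z 32.5 16
-90 y -40.0 27.3 gap -40.0 25.8 z 32.5 21
-84 y -52.0 38.7 gap -52.0 23.6 z 33.1 59
-78 y -27.2 86.4 gap 28.9 57.5 z 32.3 49
-72 y -67.6 28.2 gap -55.6 28.3 z 32.6 30
-66 y -61.1 76.4 gap 27.5 35.0 z 31.6 26
-60 y -26.5 92.3 gap -19.2 32.2 z 31.8 27
-54 y -41.6 58.9 gap 28.7 30.2 z 32.4 22
-48 y -65.6 37.5 gap -53.6 25.6 z 32.1 18
-42 y -42.5 29.4 gap -19.1 39.4 z 32.7 23
-36 y -68.7 82.8 gap -66.4 37.4 z 31.4 22
-30 y -43.8 75.2 gap -24.5 48.7 z 29.5 9
-24 y -56.0 91.0 gap 21.1 69.9 z 24.9 6
```

```bash
python3 -m inch '[[1,0.2,0,0,0,0,0],[1,0.1,0,0,0,0,0],[1,0,0,0,0,0,0],[1,0,0,0,0,0,0]]';python3 -m inch '[[1,0.1,0,0,0,0,0],[1,0,0,0,0,0,0],[1,0,0,0,0,0,0]]'
```

```text
t: 17.63
tcp_pos: [419.9, -24.6, -1.6]
eef_rot: [[-0.0, -0.093, 0.996], [0.0, 0.996, 0.093], [-1.0, 0.0, -0.0]]
force: [0.0, 1.1, -2.7]
width: 16.1
t: 17.88
tcp_pos: [419.9, -24.6, -2.5]
eef_rot: [[-0.0, -0.093, 0.996], [0.0, 0.996, 0.093], [-1.0, 0.0, -0.0]]
force: [-0.2, 0.3, -3.7]
width: 16.2
```

```bash
python3 -m inch '[[1,0.1,0,0,0,0,0],[1,0,0,0,0,0,0],[1,0,0,0,0,0,0]]';python3 -m inch '[[1,0.1,0,0,0,0,0],[1,0,0,0,0,0,0],[1,0,0,0,0,0,0]]'
```

```text
t: 18.13
tcp_pos: [420.0, -24.6, -3.5]
eef_rot: [[0.0, -0.093, 0.996], [0.0, 0.996, 0.093], [-1.0, 0.0, 0.0]]
force: [0.7, 0.1, -4.0]
width: 16.0
t: 18.38
tcp_pos: [420.1, -24.7, -4.1]
eef_rot: [[0.0, -0.093, 0.996], [-0.0, 0.996, 0.093], [-1.0, -0.0, 0.0]]
force: [-4.0, -0.4, 7.0]
width: 16.3
```

```bash
python3 -m inch '[[1,-0.05,0,0,0,0,0],[1,0,0,0,0,0,0]]'; python3 snap.py o top side; python3 - <<'E'
from h import *
p=cv2.imread('pics/top_o.png');q=cv2.imread('pics/side_o.png')
a=cv2.resize(p[155:265,205:315],(600,600),interpolation=cv2.INTER_CUBIC);cv2.imwrite('pics/top_oc.png',a)
cv2.imwrite('pics/side_oc.png',cv2.resize(q[160:270,170:320],None,fx=5,fy=5,interpolation=cv2.INTER_CUBIC))
E
python3 - <<'E'
from spn import *
P,uv=pts('o',24.5,34)
P=P[(abs(P[:,1])<33)&(P[:,0]<-24)&(P[:,0]>-92)]
for a in range(-92,-22,6):
    q=P[(P[:,0]>=a)&(P[:,0]<a+6)];
    if len(q): print(a,q[:,1].min().round(1),q[:,1].max().round(1),np.median(q[:,2]).round(1),len(q))
E
```

```text
t: 18.55
tcp_pos: [420.1, -24.7, -3.9]
eef_rot: [[0.0, -0.093, 0.996], [-0.0, 0.996, 0.093], [-1.0, -0.0, 0.0]]
force: [-0.5, 0.1, -2.7]
width: 15.8
-92 -7.2 27.5 27.5 17
-86 -28.6 29.3 28.3 59
-80 -26.8 28.9 28.0 59
-74 -27.6 28.4 27.9 42
-68 -28.2 27.7 28.4 24
-62 -26.5 29.4 28.4 21
-56 -27.2 28.9 28.3 25
-50 -27.7 28.2 28.7 16
-44 -30.9 27.8 27.3 27
-38 -29.1 29.4 28.1 19
-32 -29.3 31.3 27.4 14
```

View pics/top_oc.png

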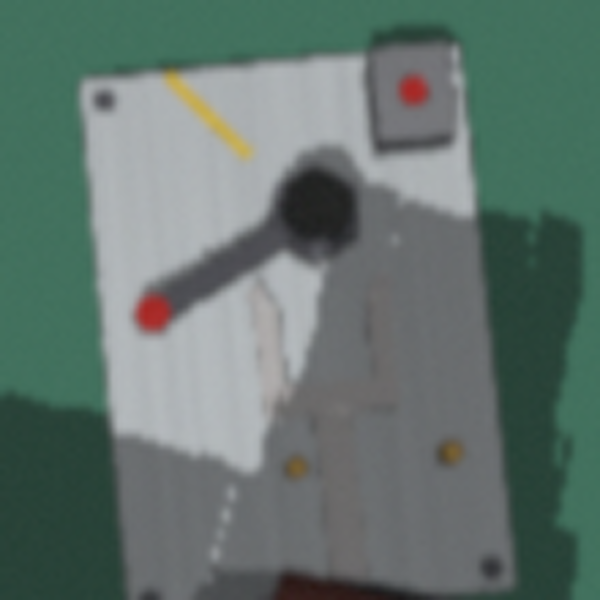

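View pics/side_oc.png

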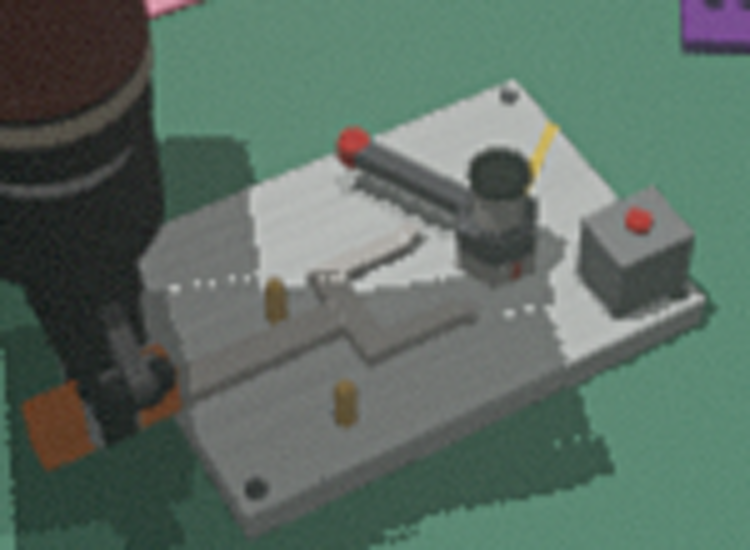

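```bash
python3 -m inch '[[1,0,0,0.3,0,0,0],[1,0,0,0.5,0,0,0],[1,0,0,0.5,0,0,0],[1,0,0,0.3,0,0,0],[1,0,0,0,0,0,0],[1,0,0,0,0,0,0]]' 40; python3 snap.py p top side; python3 - <<'E'
from h import *
p=cv2.imread('pics/top_p.png');q=cv2.imread('pics/side_p.png')
cv2.imwrite('pics/top_pc.png',cv2.resize(p[175:245,230:290],None,fx=8,fy=8,interpolation=cv2.INTER_CUBIC))
cv2.imwrite('pics/side_pc.png',cv2.resize(q[180:250,220:300],None,fx=8,fy=8,interpolation=cv2.INTER_CUBIC))
E
```

```text
t: 19.15
tcp_pos: [432.9, -23.0, -4.0]
eef_rot: [[-0.005, -0.093, 0.996], [-0.0, 0.996, 0.093], [-1.0, 0.0, -0.005]]
force: [-12.8, -0.9, 16.9]
width: 15.9
```

View pics/top_pc.png

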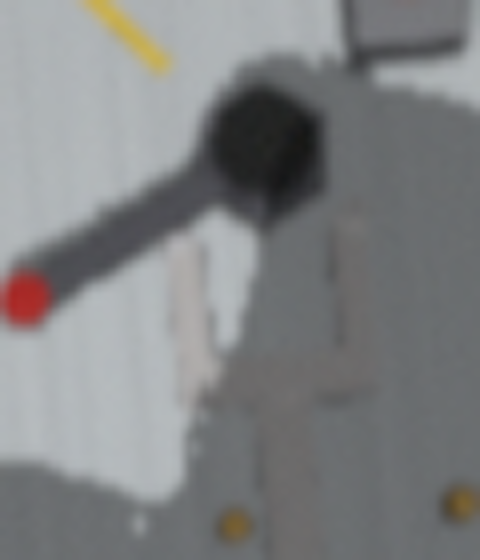

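View pics/side_pc.png

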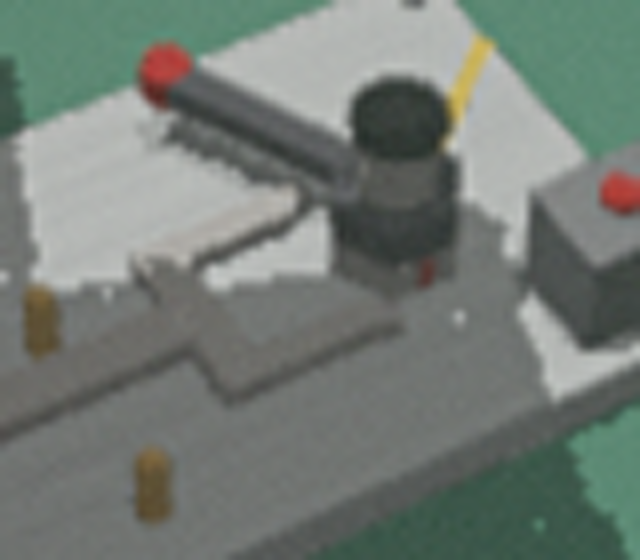

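```bash
python3 -m inch '[[1,-0.1,0,0,0,0,0],[1,0,0,0,0,0,0],[1,0,0,0,0,0,0]]'; python3 -m inch '[[1,0,0,0.3,0,0,0],[1,0,0,0,0,0,0],[1,0,0,0,0,0,0]]'
```

```text
t: 19.5
tcp_pos: [436.3, -23.2, -3.0]
eef_rot: [[0.0, -0.093, 0.996], [0.0, 0.996, 0.093], [-1.0, -0.0, 0.0]]
force: [0.5, 0.1, -3.1]
width: 15.9
t: 19.75
tcp_pos: [439.3, -22.9, -3.1]
eef_rot: [[0.0, -0.093, 0.996], [0.0, 0.996, 0.093], [-1.0, -0.0, 0.0]]
force: [-0.1, 1.4, -3.8]
width: 16.2
```

```bash
python3 snap.py q top side; python3 - <<'E'
from spn import *
P,uv=pts('q',24.5,34)
P=P[(abs(P[:,1])<33)&(P[:,0]<-4)&(P[:,0]>-72)]
for a in range(-72,0,6):
    q=P[(P[:,0]>=a)&(P[:,0]<a+6)];y=q[:,1]
    if len(q): print(a,'outer',y.min().round(1),y.max().round(1),'inner',y[y<0].max().round(1),y[y>0].min().round(1),np.median(q[:,2]).round(1),len(q))
p=cv2.imread('pics/top_q.png');q=cv2.imread('pics/side_q.png')
cv2.imwrite('pics/top_qc.png',cv2.resize(p[175:245,230:290],None,fx=8,fy=8,interpolation=cv2.INTER_CUBIC))
cv2.imwrite('pics/side_qc.png',cv2.resize(q[180:250,220:300],None,fx=8,fy=8,interpolation=cv2.INTER_CUBIC))
E
```

```text
-72 outer -6.9 7.3 inner -0.1 0.4 28.7 18
-66 outer -28.7 27.5 inner -0.3 1.8 28.9 60
-60 outer -26.8 31.2 inner -0.7 1.0 28.3 67
-54 outer -27.4 28.7 inner -1.4 0.8 29.1 35
-48 outer -28.1 28.2 inner -18.4 20.9 28.6 20
-42 outer -28.3 27.6 inner -18.8 20.2 28.8 24
-36 outer -26.7 29.4 inner -17.7 19.8 28.4 20
-30 outer -27.6 28.7 inner -8.8 7.5 28.7 26
-24 outer -28.2 28.1 inner -14.3 20.7 28.8 20
-18 outer -28.8 8.9 inner -9.8 8.9 27.8 15Traceback (most recent call last):
  File "<stdin>", line 6, in <module>
    return umr_minimum(a, axis, None, out, keepdims, initial, where)
ValueError: zero-size array to reduction operation minimum which has no identity
```

```bash
python3 -m inch '[[1,0,-0.04,0.3,0,0,0],[1,0,0,0.3,0,0,0],[1,0,0,0.2,0,0,0],[1,0,0,0,0,0,0],[1,0,0,0,0,0,0]]'; python3 -m inch '[[1,0,0,0.3,0,0,0],[1,0,0,0.2,0,0,0],[1,0,0,0,0,0,0],[1,0,0,0,0,0,0]]'
```

```text
t: 20.27
tcp_pos: [447.1, -22.5, -3.0]
eef_rot: [[-0.0, -0.093, 0.996], [-0.0, 0.996, 0.093], [-1.0, -0.0, -0.0]]
force: [0.3, 0.4, -3.7]
width: 16.3
t: 20.6
tcp_pos: [452.1, -22.1, -3.0]
eef_rot: [[0.0, -0.093, 0.996], [-0.0, 0.996, 0.093], [-1.0, -0.0, 0.0]]
force: [0.1, -0.6, -4.4]
width: 16.0
```

```bash
python3 -m inch '[[1,0,0,0.3,0,0,0],[1,0,0,0.4,0,0,0],[1,0,0,0.3,0,0,0],[1,0,0,0,0,0,0],[1,0,0,0,0,0,0]]'; python3 -m inch '[[1,0,0,0.3,0,0,0],[1,0,0,0.2,0,0,0],[1,0,0,0,0,0,0],[1,0,0,0,0,0,0]]'; python3 snap.py r top side; python3 - <<'E'
from h import *
p=cv2.imread('pics/top_r.png');q=cv2.imread('pics/side_r.png')
cv2.imwrite('pics/top_rc.png',cv2.resize(p[175:245,230:290],None,fx=8,fy=8,interpolation=cv2.INTER_CUBIC))
cv2.imwrite('pics/side_rc.png',cv2.resize(q[180:250,220:300],None,fx=8,fy=8,interpolation=cv2.INTER_CUBIC))
from spn import *
P,uv=pts('r',24.5,34)
P=P[(abs(P[:,1])<33)&(P[:,0]<30)&(P[:,0]>-72)]
for a in range(-72,30,3):
    q=P[(P[:,0]>=a)&(P[:,0]<a+3)];y=q[:,1]
    if len(q): print(a,'outer',y.min().round(1),y.max().round(1),np.median(q[:,2]).round(1),len(q))
E
```

```text
t: 21.02
tcp_pos: [462.1, -21.1, -3.0]
eef_rot: [[0.0, -0.093, 0.996], [-0.0, 0.996, 0.093], [-1.0, -0.0, 0.0]]
force: [0.2, -0.6, -4.3]
width: 16.6
t: 21.35
tcp_pos: [467.0, -20.7, -3.0]
eef_rot: [[0.0, -0.093, 0.996], [-0.0, 0.996, 0.093], [-1.0, -0.0, 0.0]]
force: [0.3, 0.1, -3.4]
width: 16.6
-72 outer -6.6 7.3 29.0 10
-69 outer -6.9 7.1 30.1 10
-66 outer -7.1 6.6 28.3 7
-63 outer -7.6 6.4 28.0 10
-60 outer -8.0 6.1 27.9 10
-57 outer -5.8 8.1 28.8 8
-54 outer -6.3 7.7 28.1 8
-51 outer -25.4 7.6 29.1 10
-48 outer -20.7 7.4 29.5 12
-45 outer -6.9 6.8 29.7 7
-42 outer -7.4 11.1 28.6 11
-39 outer -28.7 27.1 29.3 28
-36 outer -28.9 26.9 28.7 30
-33 outer -27.0 28.9 28.8 32
-30 outer -27.2 28.7 29.1 33
-27 outer -27.5 28.5 29.4 31
-24 outer -27.7 28.1 28.6 9
-21 outer -28.2 25.5 29.5 11
-18 outer -28.5 8.9 29.0 11
-15 outer -28.6 -19.6 27.7 5
-12 outer -26.5 -19.7 30.5 4
-9 outer -27.0 -19.9 30.1 8
-6 outer -27.2 28.8 28.5 8
-3 outer -27.6 26.0 29.3 7
0 outer -27.9 28.1 28.6 10
3 outer -28.5 27.9 29.4 13
6 outer -28.7 27.4 27.1 8
9 outer -28.9 27.2 28.8 9
12 outer -29.3 29.3 29.9 10
15 outer -29.6 31.4 27.7 11
18 outer -25.2 -25.2 26.9 1
21 outer -32.7 -30.1 28.4 2
24 outer -28.3 -25.8 25.1 2
27 outer -28.3 27.9 27.7 2
```

View pics/side_rc.png

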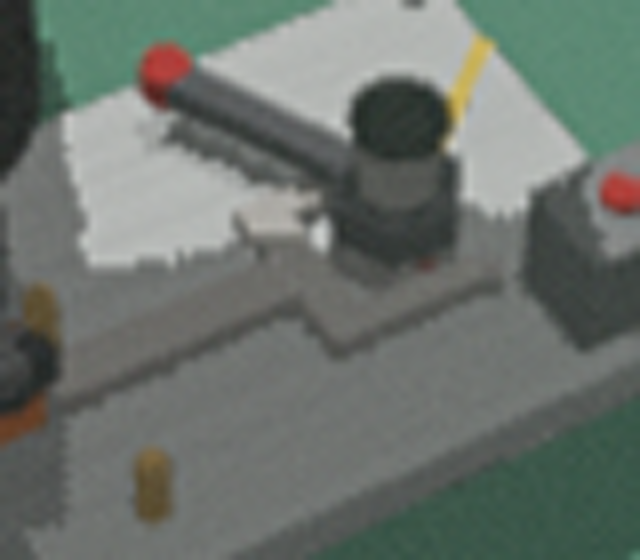

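View pics/top_rc.png

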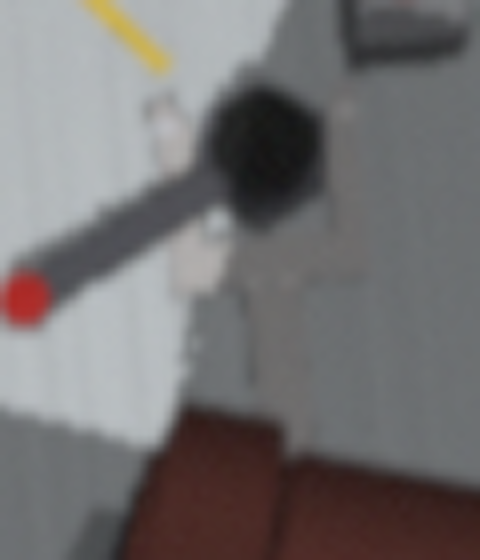

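```bash
python3 -m inch '[[1,0,0,0.15,0,0,0],[1,0,0,0.1,0,0,0],[1,0,0,0,0,0,0],[1,0,0,0,0,0,0]]'; python3 -m inch '[[1,0,0,0.1,0,0,0],[1,0,0,0,0,0,0],[1,0,0,0,0,0,0]]'
```

```text
t: 21.78
tcp_pos: [469.3, -20.4, -3.0]
eef_rot: [[-0.0, -0.093, 0.996], [-0.0, 0.996, 0.093], [-1.0, 0.0, -0.0]]
force: [-1.6, 0.1, -3.5]
width: 16.3
t: 22.03
tcp_pos: [469.5, -20.3, -3.1]
eef_rot: [[-0.001, -0.093, 0.996], [-0.0, 0.996, 0.093], [-1.0, 0.0, -0.001]]
force: [-3.8, -0.6, -1.7]
width: 16.4
```

```bash
python3 -m inch '[[1,0,0,-0.2,0,0,0],[1,0.08,0,0,0,0,0],[1,0,0,0,0,0,0],[1,0,0,0,0,0,0]]'; python3 -m inch '[[0.55,0,0,0,0,0,0],[0.3,0,0,0,0,0,0],[0,0,0,0,0,0,0],[-0.5,0,0,0,0,0,0],[-1,0,0,0,0,0,0],[-1,0,0,0,0,0,0],[-1,0,0,0,0,0,0]]'
```

```text
t: 22.37
tcp_pos: [468.8, -20.5, -3.7]
eef_rot: [[0.001, -0.093, 0.996], [0.0, 0.996, 0.093], [-1.0, -0.0, 0.001]]
force: [-0.4, 0.3, -3.5]
width: 16.7
t: 22.95
tcp_pos: [468.4, -20.5, -3.7]
eef_rot: [[0.0, -0.093, 0.996], [-0.0, 0.996, 0.093], [-1.0, -0.0, 0.0]]
force: [-0.5, 0.3, -0.1]
width: 85.1
```

```bash
python3 -m inch '[[-1,-1.5,0,0,0,0,0],[-1,-3.5,0,0,0,0,0],[-1,-3.5,0,0,0,0,0],[-1,-2,0,0,0,0,0],[-1,0,0,0,0,0,0]]'; python3 snap.py s top side; python3 - <<'E'
from h import *
q=cv2.imread('pics/side_s.png')
cv2.imwrite('pics/side_sc.png',cv2.resize(q[170:260,190:310],None,fx=6,fy=6,interpolation=cv2.INTER_CUBIC))
print(F((-49,42.7,0)))
E
python3 plan.py 562.2 31.2 95 31.6 10
```

```text
t: 23.37
tcp_pos: [471.2, -21.0, 105.3]
eef_rot: [[0.007, -0.093, 0.996], [-0.001, 0.996, 0.093], [-1.0, -0.002, 0.007]]
force: [0.8, -0.3, 0.1]
width: 85.2
[562.22498254  31.25921518   0.        ]
pos [468.9 -20.6 101.7] per row cm/deg [0.067 0.89  0.686 6.375] turn -63.75 radius 475.0 563.0 len/row 11.255367331933899
tot xdown 0.67
```

View pics/side_sc.png

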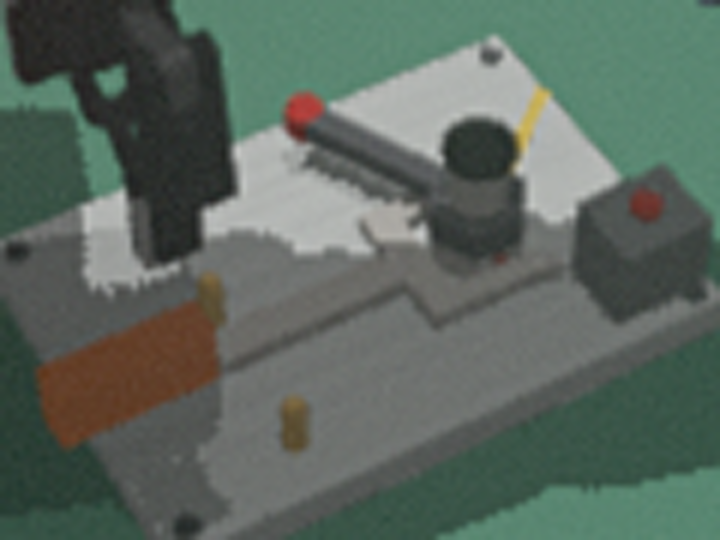

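```bash
python3 -m inch '[[1,0,0.89,0.69,6.38,0,0],[1,0,0.89,0.69,6.38,0,0],[1,0,0.89,0.69,6.38,0,0],[1,0,0.89,0.69,6.38,0,0],[1,0,0.89,0.69,6.38,0,0],[1,0,0.89,0.69,6.38,0,0],[1,0,0.89,0.69,6.38,0,0],[1,0,0.89,0.69,6.38,0,0],[1,0,0.89,0.69,6.38,0,0],[1,0,0.89,0.69,6.38,0,0],[1,0,0,0,0,0,0],[1,0,0,0,0,0,0],[1,0,0,0,0,0,0]]'; python3 snap.py t wrist;python3 plan.py 562.2 31.2 5 31.6 1
```

```text
t: 24.55
tcp_pos: [560.6, 31.1, 100.1]
eef_rot: [[-0.002, 0.85, 0.526], [0.0, 0.526, -0.85], [-1.0, -0.002, -0.001]]
force: [-0.6, 0.1, -0.8]
width: -0.3
pos [560.7  31.1 100.5] per row cm/deg [9.546 0.133 0.072 0.119] turn -0.12 radius 563.0 563.0 len/row 95.47429268271591
tot xdown 9.55
```

View pics/wrist_t.png

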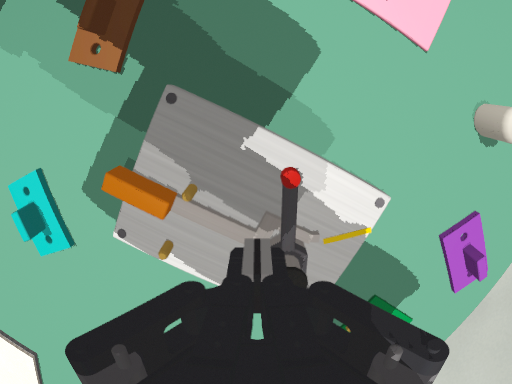

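```bash
python3 -m inch '[[1,2.5,0,0,0,0,0],[1,3,0,0,0,0,0],[1,2.5,0,0,0,0,0],[1,1.2,0,0,0,0,0],[1,0.6,0,0,0,0,0],[1,0,0,0,0,0,0],[1,0,0,0,0,0,0]]'; python3 snap.py u wrist
```

```text
t: 25.18
tcp_pos: [562.0, 31.0, 3.8]
eef_rot: [[0.0, 0.852, 0.524], [-0.0, 0.524, -0.852], [-1.0, 0.0, 0.0]]
force: [1.0, -1.2, 0.6]
width: 0.0
```

View pics/wrist_u.png

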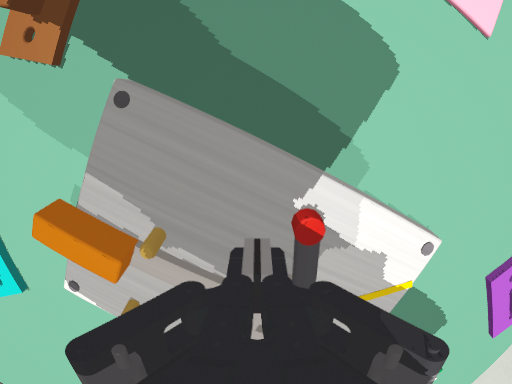

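```bash
python3 -m inch '[[1,0.25,0.4,0,0,0,0],[1,0,0.4,0,0,0,0],[1,0,0.2,0,0,0,0],[1,0,0,0,0,0,0]]'; python3 -m inch '[[1,0,0.2,-0.03,2,0,0],[1,0,0.21,-0.04,2,0,0],[1,0,0.21,-0.04,2,0,0],[1,0,0.21,-0.04,2,0,0],[1,0,0.21,-0.04,2,0,0],[1,0,0.21,-0.04,2,0,0],[1,0,0,0,0,0,0]]';  python3 snap.py v wrist top
```

```text
t: 25.57
tcp_pos: [571.3, 36.6, 1.1]
eef_rot: [[0.001, 0.852, 0.524], [-0.0, 0.524, -0.852], [-1.0, 0.001, 0.001]]
force: [0.3, -0.1, 0.2]
width: -0.1
t: 26.15
tcp_pos: [579.3, 44.1, 0.6]
eef_rot: [[-0.003, 0.943, 0.333], [-0.0, 0.333, -0.943], [-1.0, -0.002, -0.001]]
force: [-5.6, -0.8, 4.2]
width: -0.1
```

View pics/wrist_v.png

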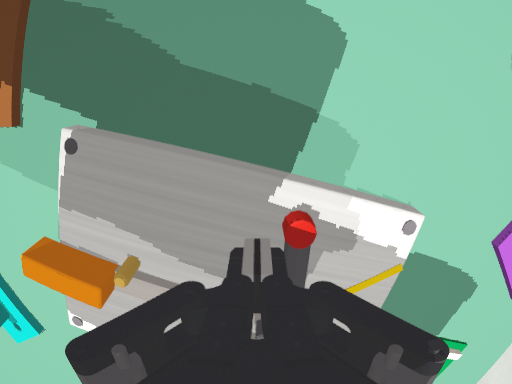

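```bash
cat > lev.py <<'E'
import sys
from h import *
def lever(name,tag):
    p,d,K,x,R=load(f'pics/{name}_{tag}.npz');f=name=='wrist'
    m=cv2.bitwise_or(mask(p,(0,130,80),(9,255,255)),mask(p,(172,130,80),(180,255,255)))
    P=[]
    for v,u in np.argwhere(m):
        if d[v,u]<=0: continue
        r=ray(K,R,u,v,f);w=x+r/(R.T@r)[2]*d[v,u];q=Fi(w)
        if 48<w[2]<56 and 60<np.hypot(*q)<95 and not(q[0]>25 and q[1]<-20): P.append([*q,w[2]])
    P=np.array(P)
    if len(P)==0: return 'none'
    c=np.array(cv2.minEnclosingCircle(P[:,:2].astype(np.float32))[0]);m=P.mean(0)
    return len(P),'ctr',m.round(1),'r',np.hypot(*m[:2]).round(1),'ang',np.degrees(np.arctan2(m[1],m[0])).round(2),'circ ang',np.degrees(np.arctan2(c[1],c[0])).round(2)
for n in sys.argv[2:]: print(n,lever(n,sys.argv[1]))
E
python3 lev.py v wrist top; python3 lev.py u wrist; python3 lev.py t wrist; python3 - <<'E'
from h import *
p=cv2.imread('pics/top_v.png');cv2.imwrite('pics/top_vc.png',cv2.resize(p[155:275,205:315],None,fx=5,fy=5,interpolation=cv2.INTER_CUBIC))
E
```

```text
wrist (841, 'ctr', array([-17.1,  79. ,  51.9]), 'r', np.float64(80.8), 'ang', np.float64(102.25), 'circ ang', np.float64(102.2))
top none
wrist (796, 'ctr', array([-36.9,  72.1,  52. ]), 'r', np.float64(80.9), 'ang', np.float64(117.09), 'circ ang', np.float64(116.62))
wrist (299, 'ctr', array([-36.5,  71.6,  52.2]), 'r', np.float64(80.3), 'ang', np.float64(117.02), 'circ ang', np.float64(116.9))
```

View pics/top_vc.png

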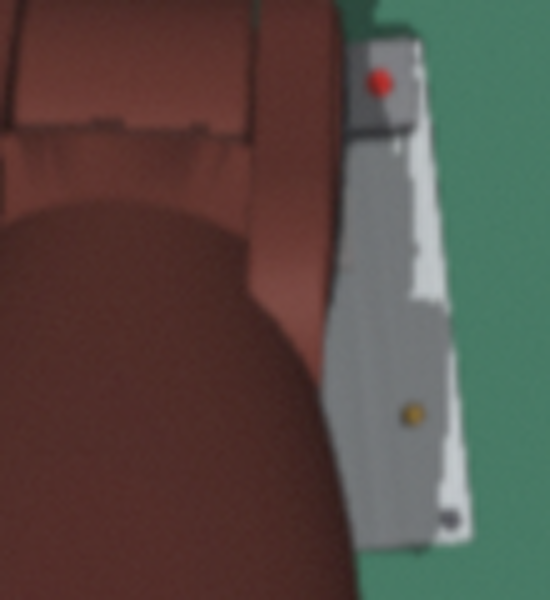

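```bash
python3 -m inch '[[1,0,0.21,-0.055,2,0,0],[1,0,0.315,-0.08,3,0,0],[1,0,0.315,-0.08,3,0,0],[1,0,0.315,-0.08,3,0,0],[1,0,0.315,-0.08,3,0,0],[1,0,0.315,-0.08,3,0,0],[1,0,0.315,-0.08,3,0,0],[1,0,0.315,-0.08,3,0,0],[1,0,0,0,0,0,0]]'; python3 snap.py w wrist side; python3 lev.py w wrist; python3 - <<'E'
from h import *
p=cv2.imread('pics/side_w.png');cv2.imwrite('pics/side_wc.png',cv2.resize(p[160:270,170:320],None,fx=5,fy=5,interpolation=cv2.INTER_CUBIC))
E
```

```text
t: 27.0
tcp_pos: [602.2, 54.2, 0.6]
eef_rot: [[-0.002, 0.998, -0.063], [0.0, -0.063, -0.998], [-1.0, -0.002, 0.0]]
force: [-5.5, 0.2, 3.4]
width: 0.1
wrist (842, 'ctr', array([15.6, 79.2, 51.9]), 'r', np.float64(80.8), 'ang', np.float64(78.89), 'circ ang', np.float64(78.77))
```

View pics/side_wc.png

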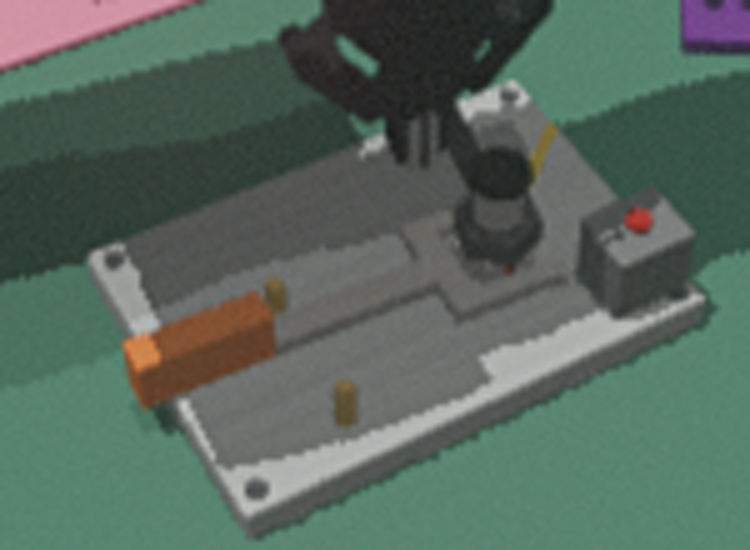

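View pics/wrist_w.png

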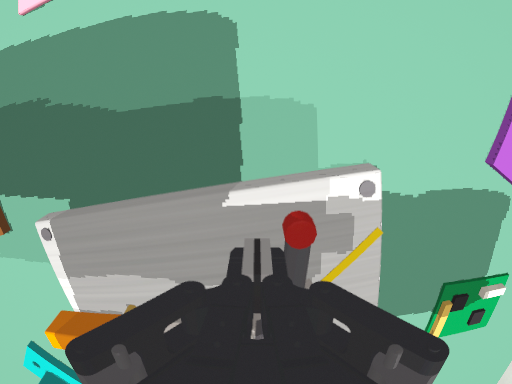

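```bash
python3 -m inch '[[1,0,0.315,-0.08,3,0,0],[1,0,0.315,-0.08,3,0,0],[1,0,0.315,-0.08,3,0,0],[1,0,0.315,-0.08,3,0,0],[1,0,0.315,-0.08,3,0,0],[1,0,0.315,-0.08,3,0,0],[1,0,0.315,-0.08,3,0,0],[1,0,0.315,-0.08,3,0,0],[1,0,0.315,-0.08,3,0,0],[1,0,0.315,-0.08,3,0,0],[1,0,0,0,0,0,0],[1,0,0,0,0,0,0]]'; python3 snap.py x wrist; python3 lev.py x wrist
```

```text
t: 28.1
tcp_pos: [634.5, 52.6, 0.6]
eef_rot: [[-0.002, 0.834, -0.551], [0.0, -0.551, -0.834], [-1.0, -0.002, 0.001]]
force: [-4.7, 0.5, 1.8]
width: 0.6
wrist (833, 'ctr', array([53.4, 60.6, 52. ]), 'r', np.float64(80.7), 'ang', np.float64(48.61), 'circ ang', np.float64(48.34))
```

View pics/wrist_x.png

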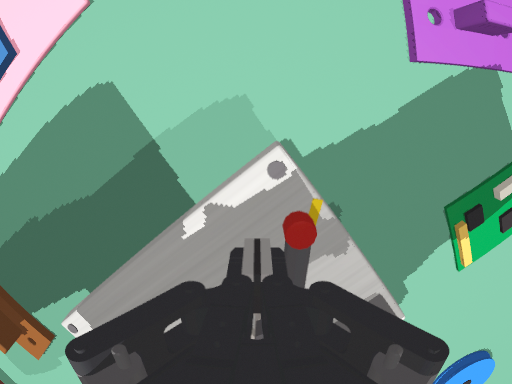

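```bash
python3 -m inch '[[1,0,0.315,-0.08,3,0,0],[1,0,0.21,-0.055,2,0,0],[1,0,0.21,-0.055,2,0,0],[1,0,0.1,-0.027,1,0,0],[1,0,0,0,0,0,0],[1,0,0,0,0,0,0]]'; python3 snap.py y wrist; python3 lev.py y wrist
```

```text
t: 28.65
tcp_pos: [642.3, 49.6, 0.5]
eef_rot: [[-0.002, 0.75, -0.662], [0.001, -0.662, -0.75], [-1.0, -0.002, 0.001]]
force: [-5.6, 0.7, 2.8]
width: -0.3
wrist (838, 'ctr', array([61. , 52.9, 52. ]), 'r', np.float64(80.7), 'ang', np.float64(40.96), 'circ ang', np.float64(40.49))
```

```bash
python3 -m inch '[[1,0,-0.7,0,0,0,0],[1,0,-0.8,0,0,0,0],[1,-1.5,0,0,0,0,0],[1,-3.5,0,0,0,0,0],[1,-4,0,0,0,0,0],[1,-4,0,0,0,0,0],[1,-1.5,0,-1.5,0,0,0],[1,0,0,0,0,0,0],[1,0,0,0,0,0,0]]'; python3 snap.py z wrist side; python3 lev.py z wrist
```

```text
t: 29.45
tcp_pos: [643.1, 71.2, 146.9]
eef_rot: [[0.003, 0.75, -0.661], [-0.0, -0.661, -0.75], [-1.0, 0.002, -0.002]]
force: [-0.0, 0.3, 0.1]
width: -0.3
wrist (202, 'ctr', array([60. , 52.9, 52.2]), 'r', np.float64(80.0), 'ang', np.float64(41.43), 'circ ang', np.float64(41.36))
```

View pics/wrist_z.png

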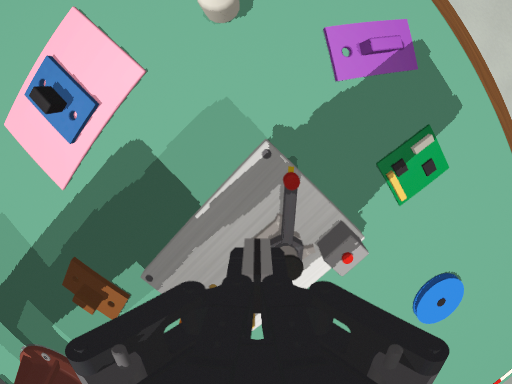

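View pics/side_z.png

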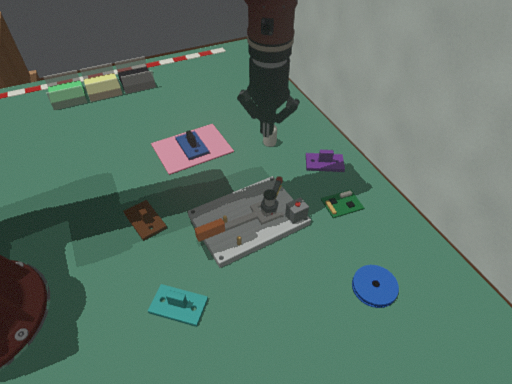

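```bash
python3 -m inch '[[1,0,-1.6,-0.3,0,0,0],[1,0,-3.2,-0.6,0,0,0],[1,0,-3.2,-0.6,0,0,0],[1,0,-3.2,-0.6,0,0,0],[1,0,-3.2,-0.6,0,0,0],[1,0,-3.2,-0.6,0,0,0],[1,0,-3.2,-0.6,0,0,0],[1,0,-3.2,-0.6,0,0,0],[1,0,-3.2,-0.6,0,0,0],[1,0,-3.2,-0.6,0,0,0],[1,0,-1.6,-0.3,0,0,0],[1,0,0,0,0,0,0],[1,0,0,0,0,0,0]]'; python3 snap.py A top side; python3 lev.py A top side;  python3 - <<'E'
from h import *
p=cv2.imread('pics/top_A.png');cv2.imwrite('pics/top_Ac.png',cv2.resize(p[155:275,205:315],None,fx=5,fy=5,interpolation=cv2.INTER_CUBIC))
p=cv2.imread('pics/side_A.png');cv2.imwrite('pics/side_Ac.png',cv2.resize(p[160:270,170:320],None,fx=5,fy=5,interpolation=cv2.INTER_CUBIC))
p,d,K,x,R=load('pics/top_A.npz')
m=cv2.bitwise_or(mask(p,(0,120,80),(8,255,255)),mask(p,(172,120,80),(180,255,255)));
for b in blobs(m[:275,:310],6): 
    q=Fi(plane(K,x,R,*b[0],51.5));print(b[:3],q,np.hypot(*q),np.degrees(np.arctan2(q[1],q[0])))
E
```

```text
t: 30.63
tcp_pos: [440.8, 327.0, 144.6]
eef_rot: [[-0.002, 0.751, -0.661], [-0.001, -0.661, -0.751], [-1.0, -0.0, 0.002]]
force: [0.4, 0.2, 0.3]
width: 0.0
top (23, 'ctr', array([60.2, 52. , 51.8]), 'r', np.float64(79.5), 'ang', np.float64(40.83), 'circ ang', np.float64(40.93))
side (18, 'ctr', array([57.8, 50.7, 51.2]), 'r', np.float64(76.9), 'ang', np.float64(41.25), 'circ ang', np.float64(41.36))
([237.2, 169.4], 30, [235, 167, 6, 6]) [60.36421813 51.62426059] 79.42860386293052 40.5374900236209
([280.3, 171.1], 18, [278, 169, 5, 5]) [ 46.83935558 -45.98563132] 65.63995368231754 -44.47305763703205
```

View pics/top_Ac.png

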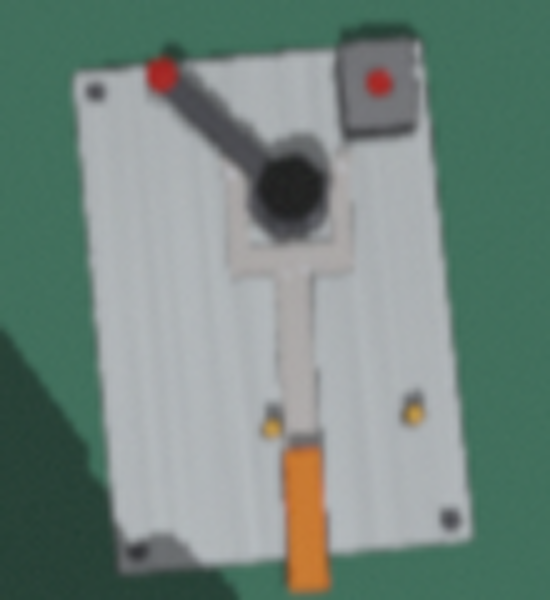

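View pics/side_Ac.png

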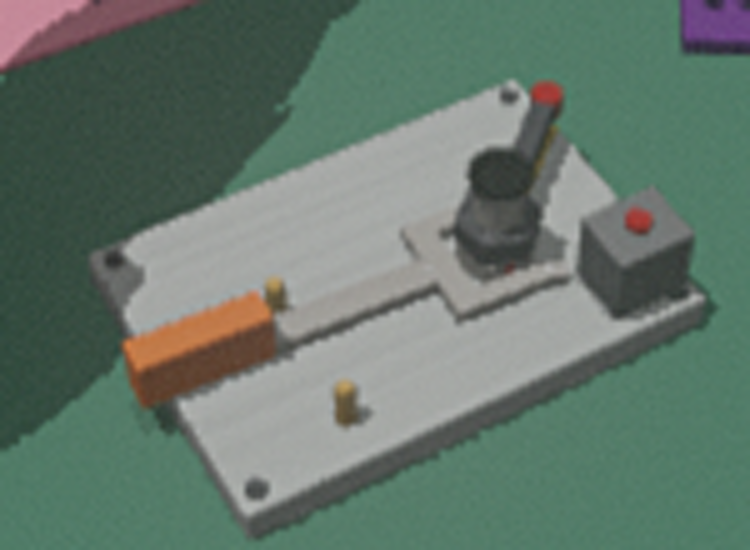

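```bash
python3 - <<'E'
from spn import *
P,uv=pts('A',24.8,34)
P=P[(abs(P[:,1])<33)&(P[:,0]<30)&(P[:,0]>-115)]
for a in list(range(-114,-84,6))+list(range(-45,30,3)):
    q=P[(P[:,0]>=a)&(P[:,0]<a+3)];y=q[:,1]
    if len(q): print(a,y.min().round(1),y.max().round(1),len(q),end=' | ')
print()
for t in ['side0','side_A','side_r','side_s','side_w','side_z']:
    p,d,K,x,R=load(f'pics/{t}.npz');m=cv2.bitwise_or(mask(p,(0,90,40),(10,255,255)),mask(p,(170,90,40),(180,255,255)))
    m[:205]=0;m[225:]=0;m[:,:255]=0;m[:,:262]=0;m[:,285:]=0
    for b in blobs(m,1):
        w=plane(K,x,R,*b[0],27);q=Fi(w);print(t,b[:3],q.round(1),np.degrees(np.arctan2(q[1],q[0])).round(1))
# plate on pad
p,d,K,x,R=load('pics/top_A.npz')
b=max(blobs(mask(p,(105,120,50),(125,255,255))[150:300,80:180],50),key=lambda t:t[1]);u,v=b[0][0]+80,b[0][1]+150
yy,xx=np.nonzero(b[3]);P=np.array([plane(K,x,R,a+80,c+150,16)[:2] for a,c in zip(xx,yy)]);print(cv2.minAreaRect(P.astype(np.float32)))
E
```

```text
-114 -0.0 11.4 5 | -108 -3.1 11.0 10 | -102 -1.5 12.6 9 | -96 0.4 11.9 7 | -90 -2.6 11.4 9 | -45 -4.7 25.5 9 | -42 -5.2 8.8 10 | -39 -26.4 8.6 11 | -36 -26.6 26.9 27 | -33 -26.9 29.0 29 | -30 -27.3 28.7 35 | -27 -27.3 28.5 30 | -24 -27.7 28.1 24 | -21 -28.3 27.8 15 | -18 -28.4 27.6 13 | -15 -26.3 27.4 9 | -12 -26.5 26.9 10 | -9 -27.1 29.0 12 | -6 -27.4 28.8 11 | -3 -27.7 28.3 8 | 0 -28.0 28.1 11 | 3 -28.4 27.9 13 | 6 -28.5 27.6 8 | 9 -28.8 27.2 9 | 12 -31.6 27.0 11 | 15 -29.4 26.8 8 | 18 -27.4 28.8 5 | 21 -32.7 -32.7 1 | 24 -30.3 -28.3 2 | 27 -28.4 13.7 2 | 
side_w ([271.0, 213.5], 2, [271, 213, 1, 2]) [ -5.3 -16.5] -108.0
side_z ([272.0, 213.0], 1, [272, 213, 1, 1]) [ -2.6 -16.3] -98.9
((531.0751953125, 301.3917236328125), (54.885738372802734, 96.5962142944336), 4.1355085372924805)
```

```bash
python3 -c "
from bench import manip
print(manip.get_state()['t']);print(manip.job_done())"
```

```text
30.7333
the job is handed in; nothing more can be done
None
```

I finished the job and handed it in at 30.7 s. The plate is on the pad, the spanner is on the lower nut, and the jam nut's lever is over the yellow line. The lower nut did turn about 5–10° before the spanner stopped it.

- **First grasp:** It closed on air just above the plate handle, because the real fingertips are about 30 mm short of the reported TCP. Nothing was touched, and I allowed for the offset in every later move.
- **Plate:** It was lifted straight up and laid flat. The last check put its centre within about 1 mm of the pad's centre and square with it.
- **Spanner:** It was set on the deck between dowels and nut, slid on until light contact, backed off about 1 mm and released. The jaw centre measured 0 to +1 mm from the screw axis. The force pressing on the deck briefly reached about 21 N at the start of the slide, and I relieved it.
- **Lever:** It was pushed clockwise from about 116° to 40.5–41.4°, depending on the view. The line itself measured 39.5° against a nominal 40°, so the lever stopped about 1° short. I did not correct that.
- **Lower nut:** The turn was clockwise, as jaw play and the gap to the dowel allow, and then the spanner held against the dowel. The red mark was only 1–2 pixels in the side view, so the 5–10° figure is coarse. In the final picture my automatic check did not pick the mark up.
- **Bystanders:** I did not touch the bottle, the board or the reel.

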